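# Change over the facet grinder and clear its catch tray

### The arm

A 6-joint arm with a two-finger parallel gripper is mounted at the origin on the work surface. World frame = base frame: x ahead of the robot, y to its left, z up, the work surface at z = 0. Lengths are in m, angles in rad, forces in N, time in s.
With the tool pointing down it reaches from about 0.25 to 0.725 m from the base axis. Payload 4 kg.
Tool frame: the origin (TCP) lies on the centre line of the jaws, within the pads' length; the fingertips stand 22 mm ahead of it and the grasp point (between the pads) lies 3 mm ahead of it; z points along the fingers, y is the line along which they close (so a half turn about z gives the same grasp; the last joint's range is limited). The gripper opens to 85 mm and grips with 20 to 120 N. Pads are 22 mm wide; open, the fingers measure 114 mm over their backs; the gripper's body (76 mm by 85 mm) begins 54 mm behind the grasp point. The pads swing forward as they close: fully open they stand 13 mm farther back than shut.
Start: joints at [-1.143, 0.241, 0.005, 1.335, 0, 1.571], TCP at [0.207, -0.455, 0.253] pointing down, gripper open.
Joint ranges: [-2.72, 2.72], [-1.05, 1.87], [-1.09, 1.28], [-1.99, 2.15], [-1.42, 1.44], [-3.14, 3.14]. Speed limits (rad/s): [2.79, 2.79, 3.14, 3.14, 3.14, 3.14].

### API

Orientations are given as a rotation vector (axis times angle).
In Python, from workcell import env, optics, sign_off, spotter gives the robot as it stands. The module is installed in compiled form; this text tells all that it offers.
- The arm moves only by the tool send_rows, never from a script. Its argument "motion" is a list of rows, each a list of 5 numbers: the shift along the tool's x, y, z in m, then the turn about the tool's z in degrees, then the finger opening in m, from 0 to 0.0854. In form: [[tx, ty, tz, spin, hand], ...]. A call has 1 to 5 rows; each row is the pose to reach, as a shift and turn from the pose commanded when the call began, along the tool's axes at that moment; what a row does not reach only later rows make up. A row lasts 1/10 s, in which the tool goes at most 50 mm and 8.59 degrees, less where a joint would pass 70% of its speed; a pose out of reach is approached as far as the arm can. A call with a gripper value outside its range is refused whole. The fingers move at their own pace and stop on an object; "newtons" is the grip in N (left out, the last holds). Time passes only in rows, so rows that repeat a pose let the fingers close. It gives the time, the measured TCP pose, the force, the opening and the grip force at its end, in the units of the state.
- env.read_state(): the state, without advancing time (a new reading comes with each control period).
- optics.camera(name): name is "side" or "top"; returns a dict with "color" (384x512x3 uint8, blue, green, red), "fx", "fy", "cx", "cy" (pixels), "origin" and "orientation" of the camera in the world. Camera axes: x right, y up, looking along -z (the intrinsics and any distortion apply to the point x, -y, -z); pixel columns grow to the right and rows downward; lengths in m; the calibration is good to about 2 mm. A picture is of the moment at which its call begins. There is no depth.
- sign_off(): hands the job in; it is judged then, once.
Trained networks look in a picture, given as the dict that the camera call returned (one of the last four; its "shot" number tells which), for a name from the list of things; names that differ only in an ending like _2 or _b are one class to them, and where a whole thing is asked for, a point or a joint stands for the part that bears it (a point fixed in the world has none). Each returns a list of dicts, best first, with "confidence" (0 to 1); they miss things now and then, are a little off and sometimes report something else, mostly with a low value. They report only what shows in the picture. A call takes as long as a camera call.
- spotter.trace(picture, target): "region" (384x512 bool, what is visible of it) and "position" ([column, row] in pixels, amid what is visible of it).
- spotter.place_of(picture, target): "position" ([column, row] in pixels: a listed point, or the origin of a listed thing).
The state is a dict: "time_s": time; "qpos": joint angles; "joint_velocities": joint speeds; "tau": joint torques, N m; "ee_pos": TCP position; "orientation": TCP orientation; "ft_force": force on the tool from outside, world axes, zero at the start; "wrist_torque": the same for the moment, N m; "grip_width": finger opening in m; "grip_force": force on a finger pad.
Only numpy, scipy, OpenCV 4.12 (cv2) and the standard library are available. Lean on these libraries where they do the work, as an engineer would, in place of code of your own. Each camera call takes 0.05 s, during which the arm holds its last target. There are 200 camera calls.

### The job

The facet grinder has finished its batch of glass candle holders: pull the vise jaw right back, lift out the finished holder, stand the raw blank in its place, square and centred between the jaws, and push the jaw up against it. Collect that holder and all the finished ones in the catch tray (three or four) into the wooden tote, each set down gently, never dropped, and left standing upright on its floor; they may go in any order and at any time. Leave the broken foot and the dressing stick in the tray, and the tin where it is.

Things in the scene. Friction and masses are not known exactly. Their poses are not given: they have to be found in the camera images.
- holder1: finished glass candle holder, pale frosted glass, 190 g: a square foot 56 x 56 x 14 mm with an upright eight-sided stem 39 mm across on its middle; total height 52 mm, open candle bore 23 mm wide in the top. Origin: centre of the foot's underside, z up along the stem, x and y along the foot's sides. Stands in the catch tray; may be absent.
- holder2: finished glass candle holder, pale frosted glass, 190 g: a square foot 56 x 56 x 14 mm with an upright eight-sided stem 39 mm across on its middle; total height 52 mm, open candle bore 23 mm wide in the top. Origin: centre of the foot's underside, z up along the stem, x and y along the foot's sides. Stands in the catch tray; may be absent.
- holder3: finished glass candle holder, pale frosted glass, 190 g: a square foot 56 x 56 x 14 mm with an upright eight-sided stem 39 mm across on its middle; total height 52 mm, open candle bore 23 mm wide in the top. Origin: centre of the foot's underside, z up along the stem, x and y along the foot's sides. Stands in the catch tray; may be absent.
- holder4: finished glass candle holder, pale frosted glass, 190 g: a square foot 56 x 56 x 14 mm with an upright eight-sided stem 39 mm across on its middle; total height 52 mm, open candle bore 23 mm wide in the top. Origin: centre of the foot's underside, z up along the stem, x and y along the foot's sides. Stands in the catch tray; may be absent.
- holder_vise: finished glass candle holder, pale frosted glass, 190 g: a square foot 56 x 56 x 14 mm with an upright eight-sided stem 39 mm across on its middle; total height 52 mm, open candle bore 23 mm wide in the top. Origin: centre of the foot's underside, z up along the stem, x and y along the foot's sides. Starts clamped by its foot in the vise.
- blank: raw pressed glass blank, greyish green glass, 240 g: the same square foot 56 x 56 x 14 mm, but a plain round stem 42 mm across and a domed top without a bore; the straight part of the stem ends 52 mm up, total height 62 mm. Origin: centre of the foot's underside, z up, x and y along the foot's sides. Stands on the bench at one side of the grinder's head, near the far side.
- vise_jaw (a joint): sliding jaw of the vise, m: the gap between the jaws less 50 mm. About 0.006 when shut on a 56 mm foot, 0.050 fully back (gap 100 mm). It opens towards the robot, along -x of vise_seat, runs stiffly (6 N plus 15 N s/m) and stays where it is left. Jaw faces: 16 mm high above the vise bed, 72 mm wide; 16 mm behind the sliding one's face comes a carriage block 32 mm high, 30 mm thick.
- vise_handle (a point): middle of the black cross bar that pulls and pushes the sliding jaw: 16 mm thick, 82 mm long along y, 100 mm above the bench, on a 12 mm post from a 12 mm rod that runs 28 mm lower from the carriage towards the robot. 125 mm + joint value from vise_seat along -x; nothing beside the bar but the carriage (92 mm above the bench), 49 mm away. Axes as vise_seat.
- vise_seat (a point): point on the flat vise bed (90 mm wide), 60 mm above the bench: the middle of a 56 mm foot lying against the fixed jaw (face 28.4 mm away along +x), central between the jaws' ends. x: away from the sliding jaw, towards the grinding wheel; z up. Wheel and guard begin 90 mm from here along +x and, with the motor, rise to 200 mm above the bench.
- catch_tray: steel catch tray with a black rubber mat, fixed, left or right of the grinder's bed: inside 162 mm (x) by 242 mm (y), floor 3 mm thick, walls 4 mm thick and 30 mm high. Origin: centre of its underside.
- tote: wooden crate, fixed, on the other side of the bed: inside 165 mm (x) by 240 mm (y), floor 10 mm thick, walls 10 mm thick and 65 mm high, corner posts outside 72 mm high. Origin: centre of its underside. Empty at the start; room for 2 by 3 holders.
- broken_foot: scrap: the foot of a holder, 56 x 56 x 14 mm, with only a stump of stem (total height 23 mm). Stays in the catch tray. Origin: centre of its underside.
- dressing_stick: white abrasive stick 66 x 22 x 22 mm, lying in the catch tray, where it stays. Origin: centre of its underside, x along it.
- tin: round metal tin with a dark lid, 63 mm across, 44 mm high, on the bench, across the grinder's head from the blank. Not to be disturbed. Origin: centre of its underside.

How it is judged:
By the outcome, as a careful person would: the job done as asked, in the order asked, and still so for the second after the job is handed in, with the robot touching nothing.
Of holder1, holder2, holder3, holder4 only 3 to 4 are there at a start; the rules pass over those that are not, and their reading is None.
At some moment in a run one of holder1, holder2, holder3, holder4 may be knocked a few centimetres aside while the robot is not near it.
It also fails if it takes over 210 s, if anything falls off the work surface, if the arm or the gripper's body presses on something with over 40 N, if the wrist force passes 120 N, or if a joint passes its speed limit or range.

## Working session

There is one attempt and no reset: what is moved stays moved. The work goes in short steps, Python scripts to look and compute and a tool call to move; the robot and the scene stay as the last step left them, time stands still between calls to the robot, and variables do not carry over. Pictures are saved under pics/ and viewed, at most 14 in all, crops included, and the job is handed in when it is done.

Besides the shell and the picture viewer there is one more tool, called after "Call:" by a JSON object that holds its "op" and its "data". send_rows: Moves the arm, as the interface text tells. Its arguments: {"type":"object","properties":{"motion":{"type":"array"},"newtons":{"type":"number"}},"required":["motion"]}

```bash
mkdir -p pics
cat > h.py <<'E'
import numpy as np, cv2
from scipy.spatial.transform import Rotation as R
from workcell import env, optics, spotter
def P(pic):
    o=np.array(pic["origin"],float); q=np.array(pic["orientation"],float)
    M=R.from_rotvec(q).as_matrix() if q.size==3 else (q if q.shape==(3,3) else R.from_quat(q).as_matrix())
    return o,M
def ray(pic,uv):
    o,M=P(pic)
    d=np.array([(uv[0]-pic["cx"])/pic["fx"],-(uv[1]-pic["cy"])/pic["fy"],-1.])
    return o,M@d
def atz(pic,uv,z):
    o,d=ray(pic,uv); return o+d*(z-o[2])/d[2]
def tri(p1,u1,p2,u2):
    o1,d1=ray(p1,u1);o2,d2=ray(p2,u2)
    s=np.linalg.lstsq(np.c_[d1,-d2],o2-o1,rcond=None)[0]
    a=o1+d1*s[0];b=o2+d2*s[1]; return (a+b)/2,np.linalg.norm(a-b)
def proj(pic,X):
    o,M=P(pic); c=M.T@(np.array(X)-o); return np.array([pic["cx"]+pic["fx"]*c[0]/-c[2],pic["cy"]-pic["fy"]*c[1]/-c[2]])
E
python3 - <<'E'
from h import *
np.set_printoptions(precision=3,suppress=True)
s=env.read_state(); print({k:np.round(v,3) for k,v in s.items()})
pics={n:optics.camera(n) for n in("side","top")}
for n,p in pics.items():
    print(n,{k:np.round(v,4) for k,v in p.items() if k!="color"})
    cv2.imwrite(f"pics/{n}0.png",p["color"])
for t in ["holder1","blank","vise_jaw","vise_handle","vise_seat","catch_tray","tote","broken_foot","dressing_stick","tin"]:
    for n,p in pics.items():
        try: print(t,n,[(np.round(r["position"],1).tolist(),round(r["confidence"],2)) for r in spotter.place_of(p,t)])
        except Exception as e: print(t,n,repr(e)[:100])
E
```

```text
{'time_s': np.float64(0.0), 'qpos': array([-1.143,  0.241,  0.004,  1.335, -0.   ,  1.571]), 'joint_velocities': array([-0.   , -0.001, -0.001,  0.001,  0.001, -0.001]), 'tau': array([  0.   , -37.232,  25.241,   0.017,   0.   ,   0.   ]), 'ee_pos': array([ 0.207, -0.454,  0.252]), 'orientation': array([-3.068, -0.666,  0.001]), 'ft_force': array([-0.442,  0.583, -0.069]), 'wrist_torque': array([ 0.026,  0.028, -0.047]), 'grip_force': np.float64(0.0), 'grip_width': np.float64(0.085)}
side {'fx': np.float64(446.104), 'fy': np.float64(446.104), 'cx': np.float64(247.4845), 'cy': np.float64(192.0926), 'origin': array([ 0.415, -1.073,  0.696]), 'orientation': array([ 1.073, -0.068, -0.084]), 'shot': np.int64(1)}
top {'fx': np.float64(357.4551), 'fy': np.float64(357.4551), 'cx': np.float64(256.0205), 'cy': np.float64(197.4261), 'origin': array([0.433, 0.017, 1.074]), 'orientation': array([ 0.094, -0.067, -1.553]), 'shot': np.int64(2)}
holder1 side [([251.9, 305.2], 0.89), ([248.1, 284.0], 0.63), ([249.5, 260.6], 0.61)]
holder1 top [([379.6, 209.9], 0.97), ([351.2, 205.5], 0.61)]
blank side
[... 254 characters left out ...]
ck, holder, holder_vise, tin, tote
vise_handle side [([227.6, 195.0], 0.77), ([267.5, 207.3], 0.69)]
vise_handle top [([263.5, 221.3], 0.74)]
vise_seat side [([270.3, 204.5], 0.95), ([215.4, 281.7], 0.66)]
vise_seat top [([266.2, 170.1], 0.86)]
catch_tray side [([232.4, 282.6], 0.7)]
catch_tray top [([353.5, 221.7], 0.74), ([329.5, 207.9], 0.5)]
tote side [([210.6, 186.2], 0.88)]
tote top [([180.7, 224.2], 0.86)]
broken_foot side [([218.4, 283.7], 0.7)]
broken_foot top [([351.5, 236.3], 0.9)]
dressing_stick side [([252.6, 305.0], 0.72), ([217.4, 264.2], 0.53)]
dressing_stick top [([323.4, 231.2], 0.7)]
tin side [([307.9, 255.1], 0.62)]
tin top [([316.4, 155.5], 0.82), ([270.2, 174.8], 0.42)]
```

Run:
```python
import cv2
a=cv2.imread("pics/top0.png")[110:290,120:430]; cv2.imwrite("pics/top0c.png",cv2.resize(a,(775,450),interpolation=cv2.INTER_CUBIC))
a=cv2.imread("pics/side0.png")[150:350,140:370]; cv2.imwrite("pics/side0c.png",cv2.resize(a,(690,600),interpolation=cv2.INTER_CUBIC))
```

```text
(no output)
```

View pics/top0c.png

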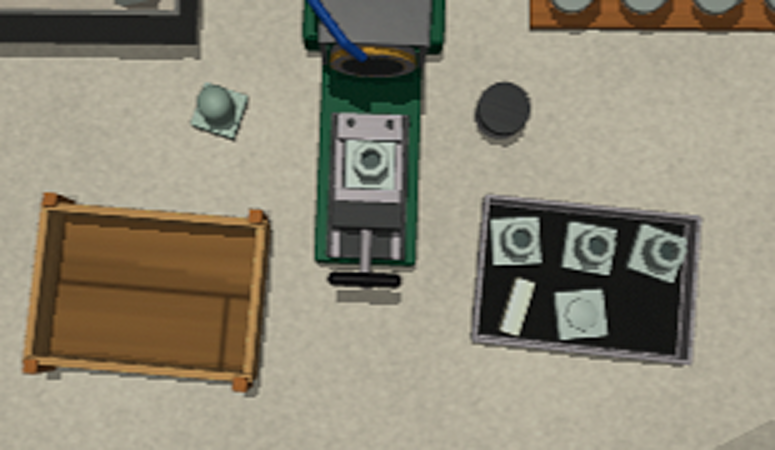

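View pics/side0c.png

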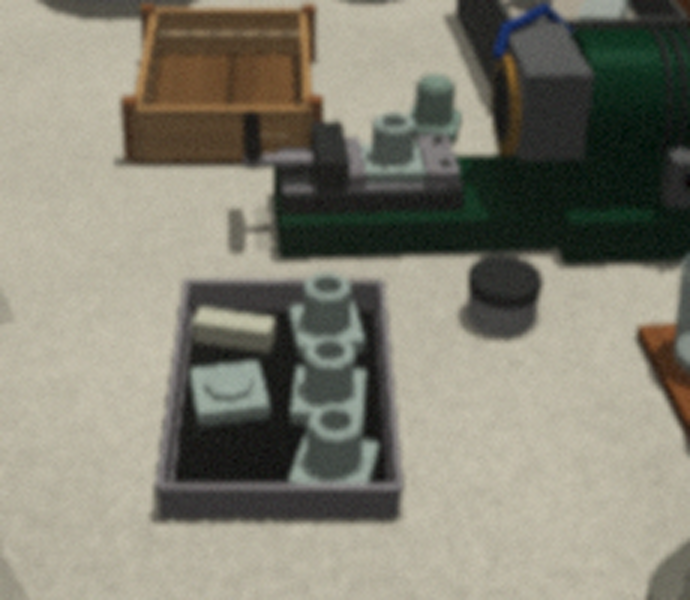

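The top crop shows three holders standing in the tray (stem tops near full-image pixels (326,206), (356,209), (384,211)), with the stick and broken foot nearer the robot. The vise is in the middle with its holder, the blank is far left near (208,152), the tote is left and the tin right. The side crop agrees. Next I fit poses to the masks.

```bash
cat >> h.py <<'E'
from scipy.optimize import minimize
def circ(r,n=24,ph=0): a=np.arange(n)*2*np.pi/n+ph; return np.c_[r*np.cos(a),r*np.sin(a)]
def prism(xy,z0,z1): xy=np.array(xy); return np.r_[np.c_[xy,np.full(len(xy),z0)],np.c_[xy,np.full(len(xy),z1)]]
def box(a,b): return np.array([[a/2,b/2],[-a/2,b/2],[-a/2,-b/2],[a/2,-b/2]])
FOOT=prism(box(.056,.056),0,.014)
MOD={"holder":[FOOT,prism(circ(.0205,8,np.pi/8),.014,.052)],
"blank":[FOOT,np.r_[prism(circ(.021),.014,.052),prism(circ(.012),.052,.060)]],
"tin":[prism(circ(.0315),0,.044)],"tote":[prism(box(.185,.26),0,.065)],"catch_tray":[prism(box(.170,.250),0,.030)],
"broken_foot":[FOOT,prism(circ(.0195),.014,.023)],"dressing_stick":[prism(box(.066,.022),0,.022)]}
S=4
def render(pic,parts,x,y,z,yaw):
    img=np.zeros((384*S,512*S),np.uint8); c,s=np.cos(yaw),np.sin(yaw)
    for p in parts:
        w=np.c_[p[:,0]*c-p[:,1]*s+x,p[:,0]*s+p[:,1]*c+y,p[:,2]+z]
        uv=np.array([proj(pic,q) for q in w])
        h=cv2.convexHull(((uv+.5)*S*16).astype(np.int32)); cv2.fillConvexPoly(img,h,1,shift=4)
    return cv2.resize(img.astype(np.float32),(512,384),interpolation=cv2.INTER_AREA)
def fit(views,kind,x0,z,freez=False):
    "views: list of (pic,mask)"
    def cost(v):
        J=0
        for p,m in views:
            r=render(p,MOD[kind],v[0],v[1],v[3]+z if freez else z,v[2]*10)
            J+=1-np.minimum(r,m).sum()/np.maximum(r,m).sum()
        return J
    best=None
    for yaw in x0[2]:
        s0=[x0[0],x0[1],yaw/10]+([0.] if freez else [])
        sim=np.array([s0]+[np.array(s0)+np.eye(len(s0))[i]*[.01,.01,.02,.01][i] for i in range(len(s0))])
        r=minimize(cost,s0,method="Nelder-Mead",options=dict(initial_simplex=sim,xatol=1e-4,fatol=1e-4,maxiter=150))
        if best is None or r.fun<best.fun: best=r
    v=best.x.copy(); v[2]=np.degrees(v[2]*10)
    if freez: v[3]+=z
    return np.round(v,4),round(best.fun,3)
E
cat > meas.py <<'E'
from h import *
pics={n:optics.camera(n) for n in("side","top")}
for kind,z in [("holder",.003),("holder_vise",.06),("blank",0),("tin",0),("tote",0),("catch_tray",0),("broken_foot",.003),("dressing_stick",.003)]:
    k=kind.replace("_vise",""); tr={n:spotter.trace(p,kind) for n,p in pics.items()}
    for r in tr["top"]:
        if r["confidence"]<.35: continue
        p=atz(pics["top"],r["position"],z+.025)
        m=r["region"].astype(np.float32)
        yaws=np.radians([-5,25,-35]) if k not in("tote","catch_tray","tin") else [0]
        if k=="dressing_stick": yaws=np.radians([0,60,-60,90])
        v,c=fit([(pics["top"],m)],k,(p[0],p[1],yaws),z)
        print(kind,round(r["confidence"],2),"top fit",v,c)
        q=proj(pics["side"],[v[0],v[1],z+.02])
        for r2 in tr["side"]:
            if np.hypot(*(np.array(r2["position"])-q))<14 or k in("tote","catch_tray"):
                v2,c2=fit([(pics["top"],m),(pics["side"],r2["region"].astype(np.float32))],k,(v[0],v[1],[np.radians(v[2])]),z,True)
                print("    both",round(r2["confidence"],2),v2,c2)
for t in ["vise_seat","vise_handle"]:
    a=[spotter.place_of(pics[n],t) for n in("side","top")]
    for i in a[0][:2]:
        for j in a[1][:1]: print(t,np.round(tri(pics["side"],i["position"],pics["top"],j["position"])[0],4))
E
python3 meas.py
```

```text
holder 0.85 top fit [ 0.5129 -0.2588 -8.8198] 0.059
    both 0.8 [ 5.126e-01 -2.578e-01 -8.970e+00  6.200e-03] 0.304
holder 0.84 top fit [ 0.5201 -0.1731  0.6138] 0.051
    both 0.87 [ 0.5193 -0.1715  3.934   0.0053] 0.272
holder_vise 0.62 top fit [ 0.9447 -0.0404 10.4879] 0.945
holder_vise 0.58 top fit [0.6006 0.0013 0.516 ] 0.075
    both 0.59 [ 5.9910e-01  2.1000e-03 -2.6798e+00  6.1700e-02] 0.209
blank 0.78 top fit [  0.6746   0.1849 -17.7987] 0.069
    both 0.75 [ 6.73600e-01  1.84200e-01 -1.67421e+01  5.50000e-03] 0.27
blank 0.66 top fit [ 6.1030e-01  1.3000e-03 -1.8683e+00] 0.06
tote 0.63 top fit [ 0.4532  0.255  -3.9953] 0.037
    both 0.96 [ 4.5260e-01  2.5510e-01 -4.4206e+00  8.0000e-04] 0.164
catch_tray 0.88 top fit [ 0.4767 -0.2531 -4.3901] 0.322
    both 0.94 [ 0.4759 -0.2522 -4.8942  0.0049] 0.7
    both 0.45 [ 0.4761 -0.2468 -4.8762  0.0229] 1.302
    both 0.16 [ 0.4755 -0.243  -4.7681  0.0399] 1.295
catch_tray 0.63 top fit [0.5414 0.0106 0.1599] 0.867
    both 0.94 [ 4.93600e-01  1.48000e-02  8.62612e+01 -3.00900e-01] 1.294
    both 0.45 [ 5.5800e-01  8.0800e-02 -8.9226e+00 -7.7000e-03] 1.725
    both 0.16 [5.88800e-01 1.58000e-02 9.04666e+01 1.17000e-02] 1.607
broken_foot 0.74 top fit [ 0.4363 -0.248   7.7085] 0.084
    both 0.85 [ 4.3460e-01 -2.4770e-01  6.2268e+00  5.0000e-03] 0.201
dressing_stick 0.71 top fit [  0.4422  -0.1719 -18.4097] 0.302
    both 0.88 [ 4.42900e-01 -1.71500e-01 -2.04792e+01  4.10000e-03] 0.521
dressing_stick 0.35 top fit [ 0.4275 -0.357  12.3165] 0.937
vise_seat [0.5991 0.0007 0.0733]
vise_seat [ 0.5411 -0.0116 -0.0987]
vise_handle [0.4758 0.0095 0.111 ]
vise_handle [ 0.5169  0.0045 -0.2119]
```

Call:
{"op": "send_rows", "data": {"motion": [[0.2,-0.143,0,0,0.04],[0.2,-0.143,0,0,0.04],[0.2,-0.143,0,0,0.04],[0.2,-0.143,0,0,0.04],[0.2,-0.143,0,0,0.04]]}}

```text
time_s: 2.6
ee_pos: [0.3307, -0.24, 0.2535]
orientation: [3.07, 0.666, 0.001]
ft_force: [0.7, -0.8, 0.9]
grip_width: 0.0399
grip_force: 0.0
```

Call:
{"op": "send_rows", "data": {"motion": [[0.19,-0.14,0,0,0.04],[0.19,-0.14,0,0,0.04],[0.19,-0.14,0,0,0.04],[0.19,-0.14,0,0,0.04],[0.19,-0.14,0,0,0.04]]}}

```text
time_s: 3.1
ee_pos: [0.4459, -0.0329, 0.2535]
orientation: [-3.069, -0.67, -0.002]
ft_force: [0.6, -1.5, 0.2]
grip_width: 0.04
grip_force: 0.0
```

Call:
{"op": "send_rows", "data": {"motion": [[0.035,-0.02,0,-40,0.04],[0.035,-0.02,0,-40,0.04],[0.035,-0.02,0,-40,0.04],[0.035,-0.02,0,-40,0.04],[0.035,-0.02,0,-40,0.04]]}}

```text
time_s: 3.6
ee_pos: [0.4685, -0.0027, 0.2532]
orientation: [-2.652, -1.684, 0.0]
ft_force: [0.5, -0.1, -0.5]
grip_width: 0.0401
grip_force: 0.0
```

Call:
{"op": "send_rows", "data": {"motion": [[0,0,0,-25.5,0.04],[0,0,0,-25.5,0.04],[0,0,0,-25.5,0.04],[0,0,0,-25.5,0.04],[0,0,0,-25.5,0.04]]}}

```text
time_s: 4.1
ee_pos: [0.4685, -0.0029, 0.2533]
orientation: [2.224, 2.218, 0.0]
ft_force: [-0.2, 0.8, 0.2]
grip_width: 0.0401
grip_force: 0.0
```

```bash
cat >> h.py <<'E'
def pose():
    s=env.read_state(); M=R.from_rotvec(s["orientation"]).as_matrix(); return s,np.array(s["ee_pos"]),M,np.degrees(np.arctan2(M[1,0],M[0,0]))
def go(x,y,z,yaw=None):
    "tool-frame shift to a TCP target"
    s,p,M,y0=pose(); d=M.T@(np.array([x,y,z])-p)
    sp=0 if yaw is None else -((yaw-y0+180)%360-180)
    print("go",np.round(d,4),"spin",round(sp,1),"yaw0",round(y0,2),"p",np.round(p,4),"q1,q6",np.round(np.degrees(s["qpos"][[0,5]])),"t",round(s["time_s"],2))
E
python3 - <<'E'
from h import *
top=dict(fx=357.4551,fy=357.4551,cx=256.0205,cy=197.4261,origin=[.433,.017,1.074],orientation=[.094,-.067,-1.553])
im=cv2.imread("pics/top0.png")
# bar: darkest pixels region around handle
g=im.max(axis=2); sub=g[216:228,245:290]; m=sub<50
ys,xs=np.nonzero(m); xs=xs+245;ys=ys+216
print("bar px",len(xs),xs.min(),xs.max(),xs.mean(),ys.mean(),np.polyfit(xs,ys,1)[0])
c=np.array([xs.mean(),ys.mean()]); sl=np.polyfit(xs,ys,1)[0]
A=atz(top,c-[14,14*sl],.105);B=atz(top,c+[14,14*sl],.105)
d=A-B; print("bar centre",(A+B)/2,"yaw",np.degrees(np.arctan2(-d[0],d[1])))
# green base edges
hsv=cv2.cvtColor(im,cv2.COLOR_BGR2HSV); gm=(hsv[...,0]>60)&(hsv[...,0]<95)&(hsv[...,1]>120)
L=[];Rr=[]
for r in range(150,212):
    k=np.nonzero(gm[r,230:310])[0]
    if len(k)>2: L.append((r,k.min()+230));Rr.append((r,k.max()+230))
for E in(L,Rr):
    E=np.array(E); f=np.polyfit(E[:,0],E[:,1],1)
    A=atz(top,[np.polyval(f,150),150],.04);B=atz(top,[np.polyval(f,211),211],.04); d=A-B
    print("edge",A,B,"yaw",np.degrees(np.arctan2(d[1],d[0])))
go(.469,.003,.14,90)
E
```

```text
bar px 152 251 283 265.7368421052632 221.30921052631578 0.02002614184608274
bar centre [0.46821841 0.00719233 0.105     ] yaw -0.1994965468515541
edge [0.67975108 0.05964026 0.04      ] [0.49946534 0.06418814 0.04      ] yaw -1.4450338075925686
edge [ 0.68124398 -0.05349143  0.04      ] [ 0.50127748 -0.04874071  0.04      ] yaw -1.5121324302018888
go [0.0059 0.0005 0.1133] spin -0.2 yaw0 89.84 p [ 0.4685 -0.0029  0.2533] q1,q6 [-0. 90.] t 4.1
```

Call:
{"op": "send_rows", "data": {"motion": [[0.009,0,0.05,1,0.04],[0.009,0,0.1,1,0.04],[0.009,0,0.125,1,0.04],[0.009,0,0.145,1,0.04],[0.009,0,0.145,1,0.04]], "newtons": 40}}

```text
time_s: 4.6
ee_pos: [0.4659, 0.0061, 0.1056]
orientation: [-2.239, -2.197, 0.007]
ft_force: [-0.1, -0.7, 0.5]
grip_width: 0.0399
grip_force: 0.0
```

Call:
{"op": "send_rows", "data": {"motion": [[0,0,0,0,0.01],[0,0,0,0,0.01],[0,0,0,0,0.01],[0,0,0,0,0.01],[0,0,0,0,0.01]], "newtons": 40}}

```text
time_s: 5.1
ee_pos: [0.4693, 0.0061, 0.1096]
orientation: [2.24, 2.201, 0.003]
ft_force: [-1.4, 0.4, 5.5]
grip_width: 0.0143
grip_force: 39.6
```

Call:
{"op": "send_rows", "data": {"motion": [[0,-0.01,0,0,0.01],[0,-0.02,0,0,0.01],[0,-0.03,0,0,0.01],[0.001,-0.038,0,0,0.01],[0.001,-0.043,0,0,0.01]], "newtons": 50}}

```text
time_s: 5.6
ee_pos: [0.4288, 0.0071, 0.1097]
orientation: [2.236, 2.196, 0.007]
ft_force: [7.2, -2.4, -1.6]
grip_width: 0.0143
grip_force: 49.9
```

Call:
{"op": "send_rows", "data": {"motion": [[0,0,0,0,0.01],[0,0,0,0,0.01]]}}

```text
time_s: 5.8
ee_pos: [0.428, 0.0071, 0.1097]
orientation: [2.237, 2.198, 0.005]
ft_force: [3.3, -3.8, 4.1]
grip_width: 0.014
grip_force: 50.4
```

Call:
{"op": "send_rows", "data": {"motion": [[0,-0.002,0,0,0.01],[0,-0.004,0,0,0.01],[0,-0.005,0,0,0.01],[0,-0.005,0,0,0.01]]}}

```text
time_s: 6.2
ee_pos: [0.4253, 0.0072, 0.1098]
orientation: [2.235, 2.195, 0.009]
ft_force: [10.7, -2.9, -2.0]
grip_width: 0.014
grip_force: 49.8
```

Call:
{"op": "send_rows", "data": {"motion": [[0,0.002,0,0,0.01],[0,0.002,0,0,0.04],[0,0.002,0,0,0.04],[0,0.002,0,0,0.04],[0,0.002,0,0,0.04]]}}

```text
time_s: 6.7
ee_pos: [0.4216, 0.0081, 0.1079]
orientation: [-2.239, -2.201, 0.001]
ft_force: [-0.9, 0.7, 0.4]
grip_width: 0.0401
grip_force: 0.0
```

Call:
{"op": "send_rows", "data": {"motion": [[0,0,-0.02,0,0.04],[0,0,-0.05,0,0.04],[0,0,-0.1,0,0.055],[0,0,-0.1,0,0.055],[0,0,-0.1,0,0.055]]}}

```text
time_s: 7.2
ee_pos: [0.4232, 0.008, 0.2094]
orientation: [2.239, 2.201, 0.004]
ft_force: [0.4, -0.5, -0.3]
grip_width: 0.0554
grip_force: 0.0
```

Run:
```python
from h import *
go(.6,.003,.2098,-1.2)
p=optics.camera("top"); cv2.imwrite("pics/top1.png",p["color"])
a=p["color"][120:270,180:330]; cv2.imwrite("pics/top1c.png",cv2.resize(a,(600,600),interpolation=cv2.INTER_CUBIC))
p=optics.camera("side"); cv2.imwrite("pics/side1.png",p["color"])
```

```text
go [-0.002   0.1769  0.0002] spin 90.2 yaw0 89.02 p [0.4232 0.008  0.2094] q1,q6 [ 1. 92.] t 7.2
```

Call:
{"op": "send_rows", "data": {"motion": [[-0.004,0.177,0,40,0.06],[-0.004,0.177,0,40,0.06],[-0.004,0.177,0,40,0.06],[-0.004,0.177,0,40,0.06],[-0.004,0.177,0,40,0.06]]}}

```text
time_s: 7.8
ee_pos: [0.6016, 0.0006, 0.2045]
orientation: [-2.861, -1.295, 0.005]
ft_force: [-0.9, -0.2, 0.3]
grip_width: 0.0601
grip_force: 0.0
```

Call:
{"op": "send_rows", "data": {"motion": [[0,0,0,40,0.06],[0,0,0,40,0.06],[0,0,0,40,0.06],[0,0,0,40,0.06],[0,0,0,40,0.06]]}}

```text
time_s: 8.3
ee_pos: [0.5981, 0.0009, 0.2058]
orientation: [-3.132, -0.239, 0.007]
ft_force: [0.3, -0.1, -0.2]
grip_width: 0.0601
grip_force: 0.0
```

Call:
{"op": "send_rows", "data": {"motion": [[0,0,0,8,0.06],[0,0,0,10.3,0.06],[0,0,0,10.3,0.06]]}}

```text
time_s: 8.6
ee_pos: [0.5985, -0.0068, 0.2067]
orientation: [-3.136, 0.017, 0.005]
ft_force: [0.3, 0.9, 0.4]
grip_width: 0.06
grip_force: 0.0
```

Run:
```python
from h import *
go(.6,.003,.105,-1.2)
p=optics.camera("side"); a=p["color"][120:260,200:340]; cv2.imwrite("pics/side2c.png",cv2.resize(a,(600,600),interpolation=cv2.INTER_CUBIC))
print([(np.round(r["position"],1).tolist(),round(r["confidence"],2)) for r in spotter.place_of(p,"holder_vise")])
print(proj(p,[.6,.003,.06]))
```

```text
go [ 0.0017 -0.0093  0.1018] spin 0.6 yaw0 -0.62 p [ 0.5985 -0.0068  0.2067] q1,q6 [ -1. 180.] t 8.6
[([269.7, 205.0], 0.81)]
[270.49555755 206.75754683]
```

View pics/side2c.png

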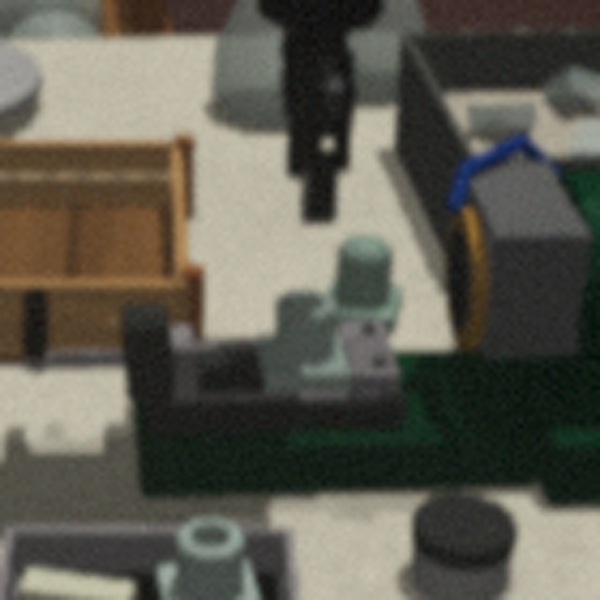

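Call:
{"op": "send_rows", "data": {"motion": [[0,0,0,-42,0.06],[0,0,0,-42,0.06],[0,0,0,-42,0.06],[0,0,0,-42,0.06],[0,0,0,-42,0.06]]}}

```text
time_s: 9.2
ee_pos: [0.5991, -0.0059, 0.2081]
orientation: [-2.931, -1.118, -0.003]
ft_force: [1.4, 0.3, -0.2]
grip_width: 0.06
grip_force: 0.0
```

Call:
{"op": "send_rows", "data": {"motion": [[0,0,0,-42,0.06],[0,0,0,-42,0.06],[0,0,0,-42,0.06],[0,0,0,-42,0.06],[0,0,0,-42,0.06]]}}

```text
time_s: 9.7
ee_pos: [0.5991, -0.0059, 0.2081]
orientation: [-2.336, -2.094, -0.005]
ft_force: [0.1, 0.7, 0.7]
grip_width: 0.0601
grip_force: 0.0
```

Call:
{"op": "send_rows", "data": {"motion": [[0,0,0,-42,0.06],[0,0,0,-42,0.06],[0,0,0,-42,0.06],[0,0,0,-42,0.06],[0,0,0,-42,0.06]]}}

```text
time_s: 10.2
ee_pos: [0.5992, -0.0059, 0.2081]
orientation: [-1.431, -2.794, -0.007]
ft_force: [0.5, 0.5, -0.5]
grip_width: 0.06
grip_force: 0.0
```

Call:
{"op": "send_rows", "data": {"motion": [[0,0,0,-42,0.06],[0,0,0,-42,0.06],[0,0,0,-42,0.06],[0,0,0,-42,0.06],[0,0,0,-42,0.06]]}}

```text
time_s: 10.7
ee_pos: [0.5991, -0.0059, 0.2081]
orientation: [-0.335, -3.123, -0.008]
ft_force: [-0.7, 0.6, -0.4]
grip_width: 0.06
grip_force: 0.0
```

Call:
{"op": "send_rows", "data": {"motion": [[0,0,0,-8,0.06],[0,0,0,-11.4,0.06],[0,0,0,-11.4,0.06],[0,0,0,-11.4,0.06]]}}

```text
time_s: 11.1
ee_pos: [0.5992, -0.0059, 0.2082]
orientation: [-0.035, -3.141, -0.008]
ft_force: [-0.2, 0.0, 0.1]
grip_width: 0.06
grip_force: 0.0
```

Run:
```python
from h import *
go(.6,.003,.105,178.8)
top=dict(fx=357.4551,fy=357.4551,cx=256.0205,cy=197.4261,origin=[.433,.017,1.074],orientation=[.094,-.067,-1.553])
print(proj(top,[.6,.003,.06]),proj(top,[.6,.003,.112]),proj(top,[.628,.003,.076]))
```

```text
go [-0.0006  0.0084  0.1032] spin -0.1 yaw0 178.71 p [ 0.5992 -0.0059  0.2082] q1,q6 [-1.  1.] t 11.1
[267.6797297  175.89421951] [267.98667748 172.79018091] [267.90667203 165.2029652 ]
```

View pics/top1c.png

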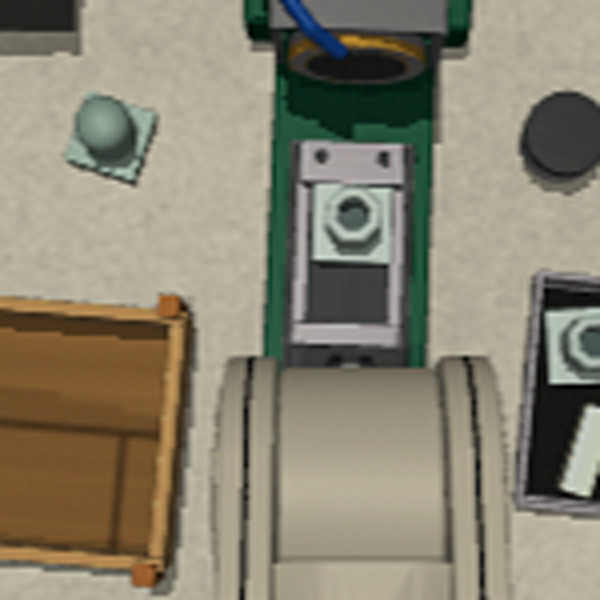

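Call:
{"op": "send_rows", "data": {"motion": [[-0.001,0.0085,0,0,0.06],[-0.001,0.0085,0.04,0,0.06],[-0.001,0.0085,0.08,0,0.06],[-0.001,0.0085,0.104,0,0.06],[-0.001,0.0085,0.104,0,0.06]], "newtons": 40}}

```text
time_s: 11.6
ee_pos: [0.5972, 0.0038, 0.1]
orientation: [-0.034, -3.132, -0.008]
ft_force: [0.4, 0.8, 0.4]
grip_width: 0.0601
grip_force: 0.0
```

Call:
{"op": "send_rows", "data": {"motion": [[0,0,0,0,0.03],[0,0,0,0,0.03],[0,0,0,0,0.03],[0,0,0,0,0.03],[0,0,0,0,0.03]], "newtons": 30}}

```text
time_s: 12.1
ee_pos: [0.6016, 0.0032, 0.1061]
orientation: [0.034, 3.138, 0.009]
ft_force: [-1.1, 0.5, 4.5]
grip_width: 0.0384
grip_force: 31.1
```

Call:
{"op": "send_rows", "data": {"motion": [[0,0,-0.02,0,0.03],[0,0,-0.06,0,0.03],[0,0,-0.1,0,0.03],[0,0,-0.14,0,0.03],[0,0,-0.14,0,0.03]]}}

```text
time_s: 12.6
ee_pos: [0.6037, 0.0022, 0.2516]
orientation: [0.035, 3.128, 0.008]
ft_force: [0.9, -0.0, -1.8]
grip_width: 0.0381
grip_force: 30.8
```

Call:
{"op": "send_rows", "data": {"motion": [[0.015,0.04,0,0,0.03],[0.03,0.08,0,0,0.03],[0.045,0.12,0,0,0.03],[0.06,0.16,0,0,0.03],[0.06,0.165,0,0,0.03]]}}

```text
time_s: 13.1
ee_pos: [0.5418, 0.1726, 0.2444]
orientation: [-0.025, -3.139, -0.01]
ft_force: [1.0, -0.7, -2.6]
grip_width: 0.0379
grip_force: 30.9
```

Call:
{"op": "send_rows", "data": {"motion": [[0.015,0.04,0,3,0.03],[0.03,0.08,0,3,0.03],[0.045,0.12,0,3,0.03],[0.051,0.1415,0,3,0.03],[0.051,0.1415,0,3,0.03]]}}

```text
time_s: 13.6
ee_pos: [0.4951, 0.3137, 0.2449]
orientation: [-0.11, -3.138, -0.008]
ft_force: [0.3, 0.3, -2.7]
grip_width: 0.0381
grip_force: 31.1
```

Run:
```python
from h import *
print(env.read_state()["grip_width"]); go(.497,.312,.058,175.8)
p=optics.camera("top"); cv2.imwrite("pics/top2.png",p["color"])
a=p["color"][100:300,90:350]; cv2.imwrite("pics/top2c.png",cv2.resize(a,(780,600),interpolation=cv2.INTER_CUBIC))
```

```text
0.038071923838450254
go [-0.0023 -0.0025  0.1869] spin 0.2 yaw0 175.99 p [0.4951 0.3137 0.2449] q1,q6 [32. 36.] t 13.6
```

View pics/top2c.png

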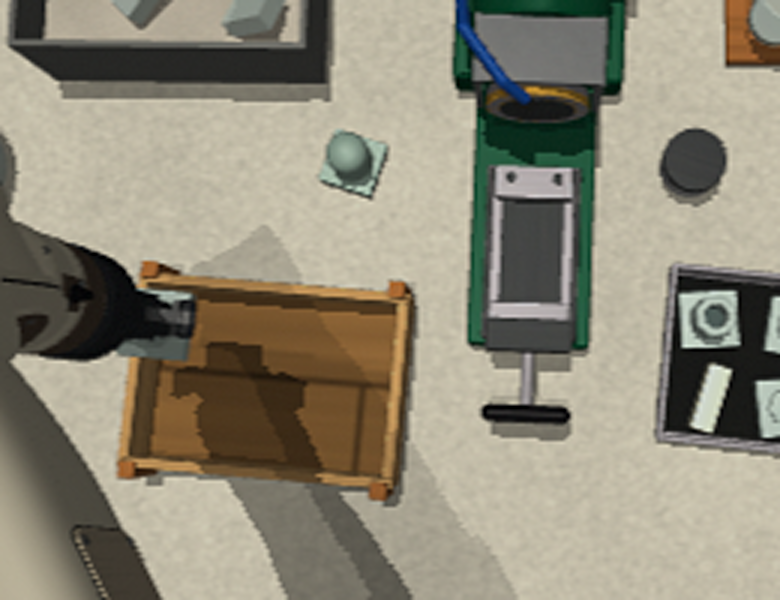

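Call:
{"op": "send_rows", "data": {"motion": [[-0.002,-0.002,0.05,0,0.03],[-0.002,-0.002,0.1,0,0.03],[-0.002,-0.002,0.14,0,0.03],[-0.002,-0.002,0.17,0,0.03],[-0.002,-0.002,0.18,0,0.03]]}}

```text
time_s: 14.15
ee_pos: [0.4959, 0.3066, 0.0616]
orientation: [-0.12, -3.133, -0.0]
ft_force: [-1.0, -0.1, -1.9]
grip_width: 0.0377
grip_force: 31.0
```

Call:
{"op": "send_rows", "data": {"motion": [[0,0,0.002,0,0.03],[0,0,0.004,0,0.03],[0,0,0.005,0,0.03],[0,0,0.005,0,0.03]]}}

```text
time_s: 14.55
ee_pos: [0.4991, 0.3106, 0.0627]
orientation: [0.117, 3.137, 0.011]
ft_force: [-0.7, -0.7, -1.2]
grip_width: 0.038
grip_force: 31.0
```

Call:
{"op": "send_rows", "data": {"motion": [[0,0,0.001,0,0.03],[0,0,0.002,0,0.03],[0,0,0.003,0,0.03],[0,0,0.004,0,0.03],[0,0,0.004,0,0.03]]}}

```text
time_s: 15.05
ee_pos: [0.4978, 0.31, 0.0567]
orientation: [-0.116, -3.139, -0.008]
ft_force: [-0.3, 0.8, -2.3]
grip_width: 0.0378
grip_force: 31.0
```

Call:
{"op": "send_rows", "data": {"motion": [[0,0,0.001,0,0.03],[0,0,0.002,0,0.03],[0,0,0.002,0,0.03]]}}

```text
time_s: 15.35
ee_pos: [0.498, 0.3102, 0.0561]
orientation: [0.116, 3.139, 0.009]
ft_force: [-3.3, -0.9, 4.7]
grip_width: 0.0378
grip_force: 31.9
```

Call:
{"op": "send_rows", "data": {"motion": [[0,0,-0.001,0,0.045],[0,0,-0.001,0,0.058],[0,0,-0.001,0,0.058],[0,0,-0.001,0,0.058]]}}

```text
time_s: 15.75
ee_pos: [0.4981, 0.3101, 0.0559]
orientation: [-0.117, -3.139, -0.009]
ft_force: [0.1, -0.6, -0.1]
grip_width: 0.0581
grip_force: 0.0
```

Call:
{"op": "send_rows", "data": {"motion": [[0,0,-0.02,0,0.058],[0,0,-0.06,0,0.058],[0,0,-0.11,0,0.065],[0,0,-0.15,0,0.065],[0,0,-0.15,0,0.065]]}}

```text
time_s: 16.25
ee_pos: [0.5013, 0.3113, 0.2133]
orientation: [0.116, 3.128, 0.02]
ft_force: [0.4, -0.4, 0.2]
grip_width: 0.0651
grip_force: 0.0
```

Run:
```python
from h import *
pics={n:optics.camera(n) for n in("side","top")}
v=[]
for n,p in pics.items():
    for r in spotter.trace(p,"blank"):
        q=proj(p,[.674,.1847,.025])
        if np.hypot(*(np.array(r["position"])-q))<15: v.append((p,r["region"].astype(np.float32))); print(n,round(r["confidence"],2)); break
w=[x for x in v if x[0] is pics["top"]]
for yy in(-10,-25): print(fit(w,"blank",(.674,.1847,[np.radians(yy)]),0.),fit(w,"blank",(.674,.1847,[np.radians(yy)]),0.,True))
# colour/edge based foot: minAreaRect of light foot pixels
im=pics["top"]["color"]; u=proj(pics["top"],[.674,.1847,.014]).astype(int); c=im[u[1]-16:u[1]+16,u[0]-18:u[0]+18]
cv2.imwrite("pics/bl.png",cv2.resize(c,(576,512),interpolation=cv2.INTER_CUBIC)); print(u)
go(.674,.1847,.2,163)
```

```text
side 0.54
top 0.53
(array([  0.6735,   0.1862, -18.6521]), np.float64(0.063)) (array([ 6.72500e-01,  1.85100e-01, -1.80881e+01,  3.80000e-03]), np.float64(0.066))
(array([  0.6734,   0.1859, -18.0374]), np.float64(0.062)) (array([ 6.73900e-01,  1.86500e-01, -1.77961e+01, -3.00000e-03]), np.float64(0.06))
[207 153]
go [-0.1855 -0.1107  0.0036] spin 12.8 yaw0 175.75 p [0.4972 0.3088 0.2045] q1,q6 [32. 36.] t 16.45
```

View pics/bl.png

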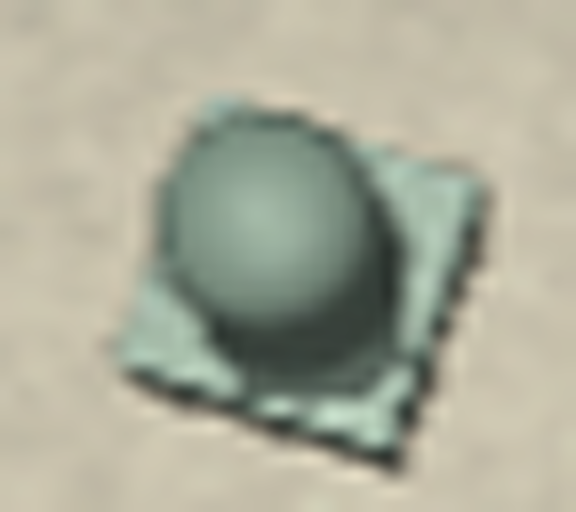

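Call:
{"op": "send_rows", "data": {"motion": [[-0.045,-0.027,0,4,0.065],[-0.09,-0.054,0,8,0.065],[-0.135,-0.081,0,12,0.065],[-0.175,-0.104,0,13.5,0.065],[-0.1855,-0.1094,0,13.5,0.065]]}}

```text
time_s: 16.95
ee_pos: [0.6772, 0.1821, 0.2013]
orientation: [-0.492, -3.099, -0.004]
ft_force: [-0.6, 0.7, 0.2]
grip_width: 0.0647
grip_force: 0.0
```

Call:
{"op": "send_rows", "data": {"motion": [[0,0,0,0,0.065],[0,0,0.03,0,0.065],[0,0,0.03,0,0.065]]}}

```text
time_s: 17.25
ee_pos: [0.671, 0.1866, 0.1692]
orientation: [-0.481, -3.093, -0.001]
ft_force: [-0.5, 0.1, -0.7]
grip_width: 0.0651
grip_force: 0.0
```

Run:
```python
from h import *
top=dict(fx=357.4551,fy=357.4551,cx=256.0205,cy=197.4261,origin=[.433,.017,1.074],orientation=[.094,-.067,-1.553])
C=[atz(top,np.array([207-18,153-16])+np.array(c)/16-.47,.010)[:2] for c in[(115,360),(400,460),(485,190)]]
d=C[0]-C[1]; e=C[2]-C[1]
print(C,np.linalg.norm(d),np.linalg.norm(e),np.degrees(np.arctan2(-d[0],d[1])),np.degrees(np.arctan2(e[1],e[0])),(C[0]+C[2])/2)
go(.6735,.186,.046,162.2)
```

```text
[array([0.65685747, 0.22130965]), array([0.63836993, 0.16657658]), array([0.69065326, 0.15191609])] 0.05777107784910146 0.054299875589627816 -18.66375866382788 -15.663746010766435 [0.67375537 0.18661287]
go [-0.004   0.0003  0.1232] spin 0.1 yaw0 162.3 p [0.671  0.1866 0.1692] q1,q6 [15. 33.] t 17.25
```

Call:
{"op": "send_rows", "data": {"motion": [[-0.002,0,0.04,0,0.065],[-0.002,0,0.08,0,0.065],[-0.002,0,0.11,0,0.065],[-0.002,0,0.122,0,0.065],[-0.002,0,0.122,0,0.065]]}}

```text
time_s: 17.75
ee_pos: [0.6745, 0.1871, 0.0512]
orientation: [-0.482, -3.099, -0.005]
ft_force: [0.4, 0.0, -0.4]
grip_width: 0.0649
grip_force: 0.0
```

Run:
```python
from h import *
p=optics.camera("side"); a=p["color"][120:240,220:340]; cv2.imwrite("pics/side3c.png",cv2.resize(a,(480,480),interpolation=cv2.INTER_CUBIC))
go(.6735,.186,.046,162.4)
```

```text
go [ 0.0021 -0.0021  0.0075] spin -0.1 yaw0 162.31 p [0.6762 0.1873 0.0535] q1,q6 [15. 33.] t 17.8
```

View pics/side3c.png

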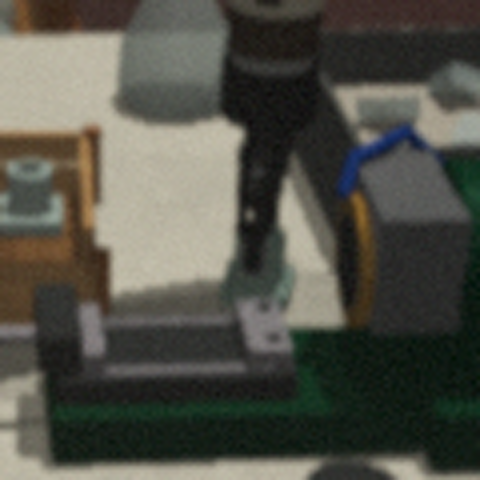

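Call:
{"op": "send_rows", "data": {"motion": [[0.001,-0.001,0.004,0,0.065],[0.001,-0.001,0.006,0,0.065],[0.001,-0.001,0.006,0,0.065]]}}

```text
time_s: 18.1
ee_pos: [0.6762, 0.1862, 0.0486]
orientation: [0.485, 3.103, 0.009]
ft_force: [0.1, -0.4, 0.9]
grip_width: 0.0652
grip_force: 0.0
```

Call:
{"op": "send_rows", "data": {"motion": [[0,0,0,0,0.033],[0,0,0,0,0.033],[0,0,0,0,0.033],[0,0,0,0,0.033],[0,0,0,0,0.033]], "newtons": 35}}

```text
time_s: 18.6
ee_pos: [0.6763, 0.1864, 0.0484]
orientation: [0.484, 3.103, 0.01]
ft_force: [-0.1, 0.9, 6.0]
grip_width: 0.041
grip_force: 36.4
```

Run:
```python
from h import *
go(.5945,.0025,.2,178.7)
```

```text
go [ 0.0218 -0.1991 -0.1529] spin -16.4 yaw0 162.25 p [0.6763 0.1864 0.0484] q1,q6 [15. 33.] t 18.6
```

Call:
{"op": "send_rows", "data": {"motion": [[0,0,-0.02,0,0.033],[0,0,-0.06,0,0.033],[0,0,-0.1,0,0.033],[0,0,-0.14,0,0.033],[0,0,-0.15,0,0.033]]}}

```text
time_s: 19.1
ee_pos: [0.6773, 0.1855, 0.2021]
orientation: [0.484, 3.098, 0.012]
ft_force: [0.1, -0.1, -1.3]
grip_width: 0.0412
grip_force: 36.3
```

Call:
{"op": "send_rows", "data": {"motion": [[0.018,-0.04,0,-4,0.033],[0.018,-0.08,0,-8,0.033],[0.018,-0.12,0,-12,0.033],[0.018,-0.16,0,-16.4,0.033],[0.018,-0.198,0,-16.4,0.033]]}}

```text
time_s: 19.6
ee_pos: [0.5958, 0.0005, 0.1937]
orientation: [-0.035, -3.137, -0.008]
ft_force: [0.2, -0.6, -2.6]
grip_width: 0.0407
grip_force: 36.4
```

Call:
{"op": "send_rows", "data": {"motion": [[0,0,0,0,0.033],[0,0,0,0,0.033]]}}

```text
time_s: 19.8
ee_pos: [0.5967, 0.001, 0.1944]
orientation: [-0.041, -3.138, -0.009]
ft_force: [0.0, -0.3, -2.7]
grip_width: 0.0412
grip_force: 36.6
```

Run:
```python
from h import *
top=dict(fx=357.4551,fy=357.4551,cx=256.0205,cy=197.4261,origin=[.433,.017,1.074],orientation=[.094,-.067,-1.553])
im=cv2.imread("pics/top2.png").astype(float)
g=im.mean(axis=2)
# print row profiles of the vise
for r in (158,160,175,180,185,190,195,202,204): print(r,g[r,244:292].astype(int).tolist())
print("col",g[145:216,268].astype(int).tolist())
print(env.read_state()["grip_width"]); go(.5985,.0025,.12,178.7)
p=optics.camera("side"); a=p["color"][120:240,200:340]; cv2.imwrite("pics/side4c.png",cv2.resize(a,(700,600),interpolation=cv2.INTER_CUBIC))
```

```text
158 [185, 185, 192, 150, 60, 65, 66, 65, 71, 69, 60, 143, 187, 180, 137, 54, 58, 92, 149, 176, 174, 175, 174, 173, 174, 172, 171, 170, 172, 174, 132, 53, 53, 128, 173, 173, 134, 59, 71, 66, 56, 63, 64, 51, 140, 189, 184, 180]
160 [177, 180, 187, 148, 61, 66, 66, 67, 71, 70, 77, 149, 185, 177, 167, 121, 69, 136, 180, 177, 176, 175, 175, 175, 175, 175, 174, 175, 175, 159, 110, 61, 58, 131, 176, 176, 136, 57, 70, 57, 46, 65, 62, 48, 136, 190, 184, 179]
175 [193, 194, 157, 80, 61, 69, 68, 67, 66, 79, 148, 190, 155, 85, 65, 67, 69, 69, 68, 68, 68, 70, 67, 69, 67, 67, 69, 69, 68, 66, 67, 67, 65, 84, 149, 185, 149, 79, 58, 57, 67, 65, 51, 105, 163, 181, 182, 185]
180 [191, 192, 147, 58, 68, 69, 68, 78, 76, 87, 154, 193, 153, 76, 66, 69, 69, 69, 69, 70, 68, 68, 67, 68, 67, 66, 69, 69, 68, 68, 67, 68, 63, 108, 165, 188, 144, 62, 53, 50, 67, 66, 49, 104, 164, 181, 180, 181]
185 [185, 185, 135, 46, 70, 71, 69, 72, 69, 111, 169, 192, 147, 60, 67, 68, 69, 68, 68, 69, 70, 69, 68, 67, 68, 66, 69, 70, 69, 68, 69, 68, 63, 138, 186, 187, 144, 65, 52, 47, 65, 65, 44, 137, 190, 186, 182, 181]
190 [185, 
[... 600 characters left out ...]
 62, 67, 66, 60, 74, 149, 184, 175, 175, 179]
204 [187, 145, 60, 70, 71, 71, 80, 77, 101, 168, 192, 181, 182, 183, 182, 182, 181, 181, 181, 180, 179, 180, 179, 178, 177, 177, 176, 177, 176, 176, 176, 174, 174, 174, 162, 124, 84, 61, 62, 68, 67, 59, 72, 144, 182, 179, 176, 176]
col [27, 27, 25, 25, 25, 27, 51, 49, 48, 47, 86, 181, 171, 174, 177, 175, 173, 176, 175, 180, 198, 47, 33, 70, 67, 67, 67, 68, 67, 66, 67, 67, 67, 67, 67, 67, 67, 66, 67, 68, 68, 68, 67, 66, 67, 67, 66, 67, 66, 67, 67, 67, 67, 67, 65, 78, 198, 179, 180, 177, 182, 60, 67, 68, 71, 69, 69, 68, 68, 69, 68]
0.04117962491696026
go [-0.002   0.0011  0.0744] spin -0.2 yaw0 178.51 p [0.5967 0.001  0.1944] q1,q6 [-0.  1.] t 19.8
```

View pics/side4c.png

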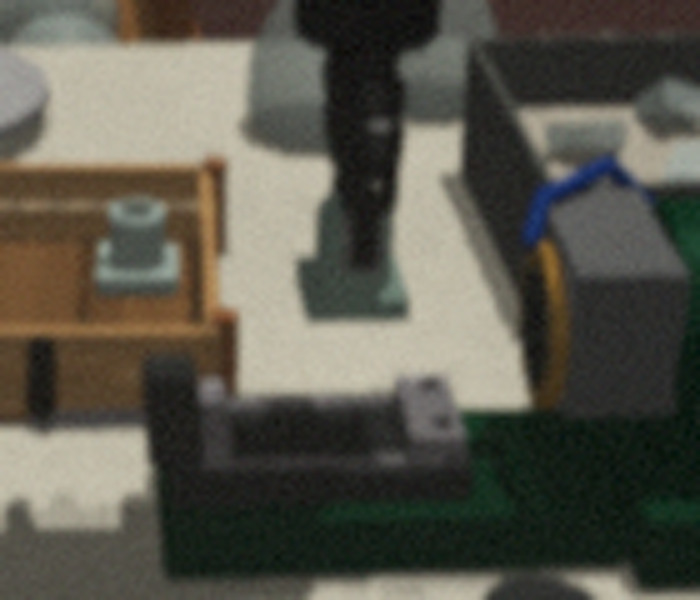

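Run:
```python
from h import *
top=dict(fx=357.4551,fy=357.4551,cx=256.0205,cy=197.4261,origin=[.433,.017,1.074],orientation=[.094,-.067,-1.553])
A=atz(top,(267.45,160),.076);B=atz(top,(265.8,203),.076);d=A-B
yaw=np.arctan2(d[1],d[0]); print(A,B,np.degrees(yaw))
F=atz(top,(268,165.8),.076); G=atz(top,(268,200.3),.076); print(F,G)
sx=F[0]-.0284; print("seat",sx,A[1]+(sx-A[0])*np.tan(yaw))
p=optics.camera("side"); t=optics.camera("top")
for n,q in(("side",p),("top",t)):
    print(n,[(np.round(r["position"],1).tolist(),round(r["confidence"],2)) for r in spotter.place_of(q,"vise_seat")],proj(q,[.6,.0025,.06]),[(np.round(r["position"],1).tolist(),round(r["confidence"],2)) for r in spotter.place_of(q,"blank")],proj(q,[.5942,.001,.146]))
r=spotter.trace(p,"blank")[0]; print(r["confidence"],fit([(p,r["region"].astype(np.float32))],"blank",(.595,.001,[np.radians(-1.3)]),.146))
```

```text
[0.6429557  0.00449971 0.076     ] [0.52048098 0.00742711 0.076     ] -1.3692311145066405
[0.6262884  0.00271239 0.076     ] [0.52817377 0.00137118 0.076     ]
seat 0.5978884040634986 0.005576911334145927
side [([268.8, 204.0], 0.74), ([217.9, 262.9], 0.55)] [270.52158318 206.84663642] [([271.7, 182.1], 0.65), ([209.3, 191.8], 0.58)] [269.74126898 180.02120115]
top [] [267.88436407 175.94522645] [] [268.9693745  172.82829347]Traceback (most recent call last):
  File "<stdin>", line 10, in <module>
IndexError: list index out of range
```

Run:
```python
from h import *
top=dict(fx=357.4551,fy=357.4551,cx=256.0205,cy=197.4261,origin=[.433,.017,1.074],orientation=[.094,-.067,-1.553])
g=cv2.imread("pics/top1.png").astype(int).mean(axis=2).astype(int); b=cv2.imread("pics/top1.png").astype(int)
for r in (160,162,167,169,172,176,180,183,203): print(r,g[r,250:286].tolist())
for r in (169,180): print("R-G",r,(b[r,250:286,2]-b[r,250:286,1]).tolist())
go(.5985,.0025,.12,178.7)
```

```text
160 [61, 60, 65, 65, 70, 138, 171, 164, 155, 112, 63, 125, 166, 164, 162, 162, 162, 162, 163, 162, 162, 163, 163, 148, 102, 56, 53, 122, 162, 163, 126, 53, 64, 52, 42, 58]
162 [62, 55, 60, 65, 75, 143, 173, 166, 166, 165, 166, 166, 166, 166, 165, 164, 164, 164, 163, 163, 161, 162, 162, 160, 161, 164, 163, 160, 158, 165, 142, 77, 62, 64, 57, 58]
167 [64, 57, 57, 57, 128, 176, 160, 101, 129, 184, 189, 187, 188, 187, 173, 159, 169, 177, 178, 177, 163, 152, 176, 193, 193, 192, 194, 167, 107, 79, 87, 78, 68, 69, 57, 57]
169 [63, 53, 52, 57, 128, 174, 155, 97, 132, 186, 187, 186, 173, 166, 183, 175, 140, 106, 86, 103, 158, 192, 175, 153, 168, 185, 187, 154, 137, 170, 139, 77, 54, 54, 59, 58]
172 [62, 58, 57, 72, 137, 174, 155, 96, 135, 188, 188, 162, 161, 178, 120, 41, 39, 69, 92, 92, 70, 45, 118, 176, 170, 166, 188, 145, 127, 171, 132, 59, 54, 54, 59, 60]
176 [64, 63, 60, 73, 138, 177, 143, 71, 143, 196, 174, 131, 140, 184, 183, 137, 87, 84, 86, 86, 102, 160, 193, 182, 141, 150, 193, 145, 123, 172, 139, 73, 49, 49, 59, 58]
180 [63, 72, 70, 80, 143, 178, 139, 66, 146, 195, 189, 193, 157, 8
[... 166 characters left out ...]
, 161, 107, 109, 109, 109, 108, 107, 106, 155, 192, 188, 186, 188, 166, 150, 174, 134, 58, 47, 45, 60, 61]
203 [64, 61, 93, 147, 171, 171, 169, 169, 169, 169, 169, 169, 168, 169, 168, 168, 169, 167, 167, 166, 165, 165, 164, 164, 163, 163, 161, 162, 149, 113, 71, 56, 56, 61, 62, 54]
R-G 169 [-50, -40, -10, 0, 4, 7, 6, 4, -9, -12, -14, -13, -12, -13, -13, -12, -10, -9, -8, -9, -11, -13, -13, -12, -13, -13, -13, -12, 2, 8, 5, 2, -3, -29, -51, -51]
R-G 180 [-51, -21, 2, 1, 5, 6, 5, -2, -10, -13, -12, -13, -10, -7, -7, -8, -8, -8, -9, -8, -9, -8, -7, -8, -9, -12, -14, -7, 6, 7, 5, 1, -3, -36, -51, -50]
go [-0.0004 -0.0009  0.0761] spin 0.0 yaw0 178.73 p [0.5982 0.003  0.1961] q1,q6 [0. 1.] t 20.2
```

Run:
```python
from h import *
t=optics.camera("top"); cv2.imwrite("pics/top5.png",t["color"])
for r in spotter.trace(t,"holder"):
    p=atz(t,r["position"],.03)
    if p[1]>.15: print(r["confidence"],p,fit([(t,r["region"].astype(np.float32))],"holder",(.498,.31,[np.radians(-4)]),.01))
u=proj(t,[.498,.3101,.062]); v=proj(t,[.498,.3101,.024]); print("pred top,foot",u,v)
a=t["color"][int(v[1])-15:int(v[1])+15,int(v[0])-18:int(v[0])+18]; print(v.astype(int)-[18,15])
g=a.astype(int); 
for k in(8,10,20,22,23): print(k,(g[k,:,2]-g[k,:,0]).tolist())
```

```text
pred top,foot [159.42011815 209.68054456] [163.08712249 210.55852514]
[145 195]
8 [38, 61, 75, 74, 74, 75, 76, 76, 75, 79, 16, -8, -3, -2, -3, -2, -3, -3, -4, -5, -6, -6, -5, -5, -8, -10, -2, 10, 9, 21, 65, 78, 77, 77, 78, 78]
10 [38, 60, 72, 71, 72, 73, 73, 74, 74, 67, 12, -3, -3, -2, -1, 0, 0, 0, -2, -2, -2, -1, 0, 0, 0, 0, -2, -4, -6, -1, 54, 80, 76, 77, 77, 77]
20 [64, 63, 62, 63, 62, 62, 62, 63, 56, 10, -4, -1, 0, -1, 0, 1, 0, 0, 0, -1, -2, -1, -1, -1, -2, -1, -1, -3, 2, 54, 73, 76, 77, 76, 77, 76]
22 [68, 66, 66, 68, 66, 66, 67, 70, 29, 3, -2, -1, -2, -2, -3, -3, -2, -3, -3, -1, -3, -2, -2, -2, -2, -2, -1, -2, 11, 54, 64, 62, 63, 64, 66, 66]
23 [65, 65, 63, 64, 64, 64, 66, 69, 29, 3, -2, -2, -1, 0, -1, -2, -3, -2, -2, 0, -1, -1, -2, -2, -2, -1, -1, -4, 13, 57, 66, 65, 65, 64, 65, 65]
```

Call:
{"op": "send_rows", "data": {"motion": [[0,0.0025,0.03,0,0.033],[0,0.0025,0.06,0,0.033],[0,0.0025,0.075,0,0.033],[0,0.0025,0.082,0,0.033],[0,0.0025,0.082,0,0.033]]}}

```text
time_s: 20.8
ee_pos: [0.5975, 0.0052, 0.1135]
orientation: [-0.037, -3.139, -0.008]
ft_force: [-0.2, 0.2, -2.8]
grip_width: 0.0409
grip_force: 36.6
```

Call:
{"op": "send_rows", "data": {"motion": [[0,0,0,0,0.033],[0,0,0.001,0,0.033],[0,0,0.001,0,0.033]]}}

```text
time_s: 21.1
ee_pos: [0.5988, 0.0051, 0.1145]
orientation: [0.037, 3.139, 0.008]
ft_force: [-0.3, -0.7, -2.7]
grip_width: 0.0411
grip_force: 36.6
```

Call:
{"op": "send_rows", "data": {"motion": [[0,0,0.001,0,0.033],[0,0,0.002,0,0.033],[0,0,0.003,0,0.033],[0,0,0.004,0,0.033],[0,0,0.004,0,0.033]]}}

```text
time_s: 21.6
ee_pos: [0.5979, 0.0051, 0.1091]
orientation: [-0.037, -3.141, -0.008]
ft_force: [0.7, -0.5, -2.6]
grip_width: 0.0407
grip_force: 36.6
```

Call:
{"op": "send_rows", "data": {"motion": [[0,0,0.001,0,0.033],[0,0,0.002,0,0.033],[0,0,0.002,0,0.033]]}}

```text
time_s: 21.9
ee_pos: [0.5982, 0.0051, 0.1084]
orientation: [0.037, 3.141, 0.008]
ft_force: [-1.9, 0.3, 3.3]
grip_width: 0.0411
grip_force: 37.2
```

Call:
{"op": "send_rows", "data": {"motion": [[0,0,-0.001,0,0.05],[0,0,-0.001,0,0.062],[0,0,-0.001,0,0.062],[0,0,-0.02,0,0.062],[0,0,-0.05,0,0.062]]}}

```text
time_s: 22.4
ee_pos: [0.5964, 0.0049, 0.1553]
orientation: [-0.037, -3.136, -0.008]
ft_force: [-0.6, -0.7, 1.1]
grip_width: 0.0622
grip_force: 0.0
```

Call:
{"op": "send_rows", "data": {"motion": [[0,0,-0.05,0,0.05],[0.05,0,-0.05,8,0.04],[0.1,0,-0.05,16,0.04],[0.15,0,-0.05,24,0.04],[0.173,0,-0.05,32,0.04]]}}

```text
time_s: 22.9
ee_pos: [0.4207, 0.0087, 0.207]
orientation: [-0.909, -3.003, -0.007]
ft_force: [0.2, -0.6, 0.3]
grip_width: 0.04
grip_force: 0.0
```

Call:
{"op": "send_rows", "data": {"motion": [[0,0,0,8,0.04],[0,0,0,16,0.04],[0,0,0,24,0.04],[0,0,0,32,0.04],[0,0,0,40,0.04]]}}

```text
time_s: 23.4
ee_pos: [0.4253, 0.0087, 0.2075]
orientation: [-1.882, -2.512, -0.007]
ft_force: [-0.3, -0.4, 0.7]
grip_width: 0.0402
grip_force: 0.0
```

Call:
{"op": "send_rows", "data": {"motion": [[0,0,0,8,0.04],[0,0,0,16,0.04],[0,0,0,18,0.04],[0,0,0,18,0.04]]}}

```text
time_s: 23.8
ee_pos: [0.4253, 0.0087, 0.2074]
orientation: [-2.245, -2.193, -0.006]
ft_force: [-0.0, -0.3, -0.2]
grip_width: 0.04
grip_force: 0.0
```

Run:
```python
from h import *
go(.4253,.0105,.108,88.7)
t=optics.camera("top"); cv2.imwrite("pics/top6.png",t["color"])
b=t["color"].astype(int); g=b.mean(axis=2).astype(int)
for r in (160,162,172,176,180,183,203): print(r,g[r,250:286].tolist())
for r in (172,180,183): print("R-G",r,(b[r,250:286,2]-b[r,250:286,1]).tolist())
a=t["color"][145:215,232:302]; cv2.imwrite("pics/top6c.png",cv2.resize(a,(560,560),interpolation=cv2.INTER_CUBIC))
```

```text
go [ 0.0013 -0.      0.0994] spin -0.0 yaw0 88.66 p [0.4253 0.0087 0.2074] q1,q6 [ 1. 92.] t 23.8
160 [60, 60, 65, 64, 70, 138, 170, 163, 154, 112, 63, 125, 166, 163, 163, 162, 161, 161, 161, 162, 162, 161, 162, 148, 101, 55, 53, 121, 162, 162, 125, 53, 64, 52, 43, 58]
162 [63, 54, 58, 64, 75, 142, 173, 165, 165, 165, 166, 166, 165, 165, 164, 163, 164, 164, 162, 161, 161, 160, 161, 160, 161, 163, 163, 160, 157, 165, 141, 76, 62, 63, 58, 57]
172 [62, 60, 58, 73, 135, 173, 154, 99, 131, 175, 138, 102, 119, 128, 134, 141, 147, 150, 150, 143, 136, 128, 121, 112, 106, 139, 167, 134, 132, 170, 131, 59, 54, 54, 59, 58]
176 [63, 62, 59, 72, 137, 177, 141, 85, 135, 158, 112, 91, 116, 124, 132, 139, 144, 148, 147, 142, 134, 125, 118, 104, 72, 124, 168, 136, 134, 170, 139, 73, 50, 48, 59, 60]
180 [63, 72, 69, 79, 143, 177, 137, 92, 143, 172, 134, 63, 52, 63, 82, 94, 102, 106, 106, 102, 92, 76, 60, 56, 72, 133, 160, 138, 148, 173, 133, 58, 48, 46, 60, 59]
183 [62, 67, 63, 78, 142, 178, 137, 121, 164, 167, 168, 171, 141, 85, 72, 60, 56, 57, 56, 56, 63, 81, 89, 84, 132, 169, 139, 114, 150, 174, 134, 58, 47, 42, 60, 60]
203 [64, 59, 92, 146, 171, 170, 169, 168, 168, 168, 168, 168, 168, 168, 167, 167, 167, 167, 166, 166, 165, 164, 164, 163, 162, 161, 161, 162, 150, 111, 71, 57, 57, 61, 61, 55]
R-G 172 [-50, -38, -11, 1, 6, 8, 7, 2, -14, -19, -17, -16, -19, -21, -20, -20, -20, -21, -20, -21, -21, -20, -19, -18, -16, -18, -21, -13, 6, 8, 6, 0, -3, -30, -51, -51]
R-G 180 [-50, -22, 2, 2, 6, 7, 7, -8, -18, -21, -16, -9, -9, -11, -13, -15, -16, -17, -18, -16, -15, -13, -10, -9, -12, -18, -21, -10, 7, 7, 5, 0, -3, -37, -50, -50]
R-G 183 [-52, -25, 1, 2, 5, 7, 6, -13, -23, -20, -21, -21, -17, -13, -11, -10, -9, -9, -10, -8, -10, -12, -12, -12, -17, -21, -18, -3, 7, 7, 4, 0, -3, -41, -50, -49]
```

View pics/top6c.png

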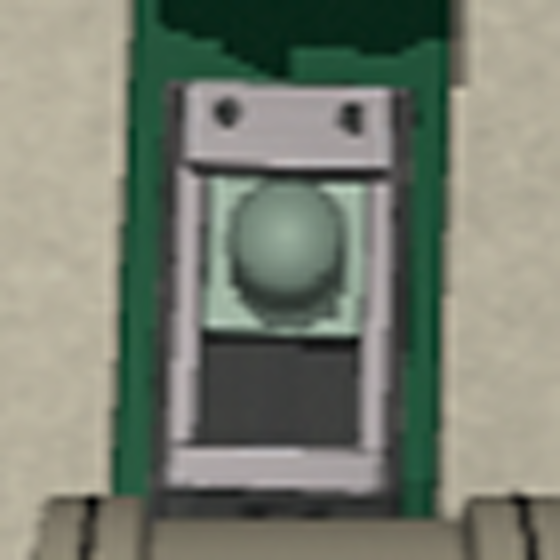

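Call:
{"op": "send_rows", "data": {"motion": [[0.001,0,0.04,0,0.04],[0.001,0,0.075,0,0.04],[0.001,0,0.09,0,0.04],[0.001,0,0.099,0,0.04],[0.001,0,0.099,0,0.04]]}}

```text
time_s: 24.35
ee_pos: [0.4245, 0.0102, 0.1076]
orientation: [-2.243, -2.192, -0.003]
ft_force: [0.1, 0.1, 0.1]
grip_width: 0.0401
grip_force: 0.0
```

Call:
{"op": "send_rows", "data": {"motion": [[0,0,0,0,0.01],[0,0,0,0,0.01],[0,0,0,0,0.01],[0,0,0,0,0.01],[0,0,0,0,0.01]], "newtons": 50}}

```text
time_s: 24.85
ee_pos: [0.4261, 0.0102, 0.1096]
orientation: [-2.246, -2.194, -0.009]
ft_force: [-1.9, 0.0, 6.9]
grip_width: 0.0144
grip_force: 49.1
```

Call:
{"op": "send_rows", "data": {"motion": [[0,0.008,0,0,0.01],[0,0.016,0,0,0.01],[0,0.024,0,0,0.01],[-0.001,0.03,0,0,0.01],[-0.001,0.034,0,0,0.01]]}}

```text
time_s: 25.35
ee_pos: [0.4584, 0.0094, 0.1096]
orientation: [-2.242, -2.191, -0.008]
ft_force: [-5.8, 2.2, 11.3]
grip_width: 0.0141
grip_force: 49.7
```

Call:
{"op": "send_rows", "data": {"motion": [[0,0.002,0,0,0.01],[0,0.004,0,0,0.01],[0,0.006,0,0,0.01],[0,0.008,0,0,0.01],[0,0.008,0,0,0.01]]}}

```text
time_s: 25.85
ee_pos: [0.4663, 0.0092, 0.1096]
orientation: [-2.242, -2.192, -0.007]
ft_force: [-5.4, 2.8, 10.7]
grip_width: 0.0141
grip_force: 49.7
```

Call:
{"op": "send_rows", "data": {"motion": [[0,0.001,0,0,0.01],[0,0.002,0,0,0.01],[0,0.003,0,0,0.01],[0,0.003,0,0,0.01]]}}

```text
time_s: 26.25
ee_pos: [0.4683, 0.0092, 0.1096]
orientation: [-2.241, -2.191, -0.006]
ft_force: [-7.7, 3.3, 12.2]
grip_width: 0.0141
grip_force: 49.9
```

Call:
{"op": "send_rows", "data": {"motion": [[0,0.001,0,0,0.01],[0,0.002,0,0,0.01],[0,0.002,0,0,0.01]]}}

```text
time_s: 26.55
ee_pos: [0.4698, 0.0091, 0.1096]
orientation: [-2.241, -2.19, -0.004]
ft_force: [-9.1, 3.0, 14.0]
grip_width: 0.0142
grip_force: 50.1
```

Call:
{"op": "send_rows", "data": {"motion": [[0,0.001,0,0,0.01],[0,0.002,0,0,0.01],[0,0.003,0,0,0.01],[0,0.003,0,0,0.01]]}}

```text
time_s: 26.95
ee_pos: [0.4699, 0.0091, 0.1095]
orientation: [-2.238, -2.188, 0.002]
ft_force: [-16.1, 2.7, 20.3]
grip_width: 0.014
grip_force: 50.9
```

Call:
{"op": "send_rows", "data": {"motion": [[0,-0.002,0,0,0.01],[0,-0.003,0,0,0.03],[0,-0.003,0,0,0.04],[0,-0.003,0,0,0.04],[0,-0.003,0,0,0.04]]}}

```text
time_s: 27.45
ee_pos: [0.4725, 0.008, 0.1083]
orientation: [-2.245, -2.193, -0.006]
ft_force: [-0.3, 0.0, 1.0]
grip_width: 0.0401
grip_force: 0.0
```

Call:
{"op": "send_rows", "data": {"motion": [[0,0,-0.02,0,0.04],[0,0,-0.06,0,0.055],[0,0,-0.1,0,0.055],[0,0,-0.1,0,0.055]]}}

```text
time_s: 27.85
ee_pos: [0.476, 0.0075, 0.2138]
orientation: [2.245, 2.192, 0.019]
ft_force: [0.3, 0.1, -0.0]
grip_width: 0.055
grip_force: 0.0
```

```bash
cat > tray.py <<'E'
from h import *
import sys
t=optics.camera("top"); sd=optics.camera("side"); cv2.imwrite(f"pics/top{sys.argv[1]}.png",t["color"])
for r in spotter.trace(t,"holder"):
    p=atz(t,r["position"],.035); m=r["region"].astype(np.float32)
    print(round(r["confidence"],2),m.sum(),[fit([(t,m)],"holder",(p[0],p[1],[np.radians(a)]),.003 if p[1]<0 else .01) for a in(-20,10)])
print("places",[(np.round(atz(t,r["position"],.003),3).tolist(),round(r["confidence"],2)) for r in spotter.place_of(t,"holder")])
print("side",[(np.round(atz(sd,r["position"],.003),3).tolist(),round(r["confidence"],2)) for r in spotter.place_of(sd,"holder")])
a=t["color"][120:270,180:400]; cv2.imwrite(f"pics/top{sys.argv[1]}c.png",cv2.resize(a,(792,540),interpolation=cv2.INTER_CUBIC))
go(.513,-.258,.2,171)
E
python3 tray.py 7
```

```text
0.7 407.0 [(array([  0.5081,  -0.3391, -18.4686]), np.float64(0.065)), (array([  0.5082,  -0.3391, -18.532 ]), np.float64(0.065))]
0.6 398.0 [(array([  0.5129,  -0.2572, -10.1076]), np.float64(0.063)), (array([  0.513 ,  -0.2572, -10.3968]), np.float64(0.064))]
0.59 378.0 [(array([ 0.5198, -0.1729,  0.174 ]), np.float64(0.061)), (array([ 0.5194, -0.1726,  2.3746]), np.float64(0.069))]
places [([0.524, -0.183, 0.003], 0.79), ([0.51, -0.335, 0.003], 0.71), ([0.518, -0.255, 0.003], 0.68)]
side [([0.519, -0.167, 0.003], 0.85), ([0.517, -0.256, 0.003], 0.77)]
go [-0.2645  0.0481  0.0054] spin -82.4 yaw0 88.64 p [0.4712 0.0075 0.2069] q1,q6 [ 1. 92.] t 28.1
```

View pics/top7c.png

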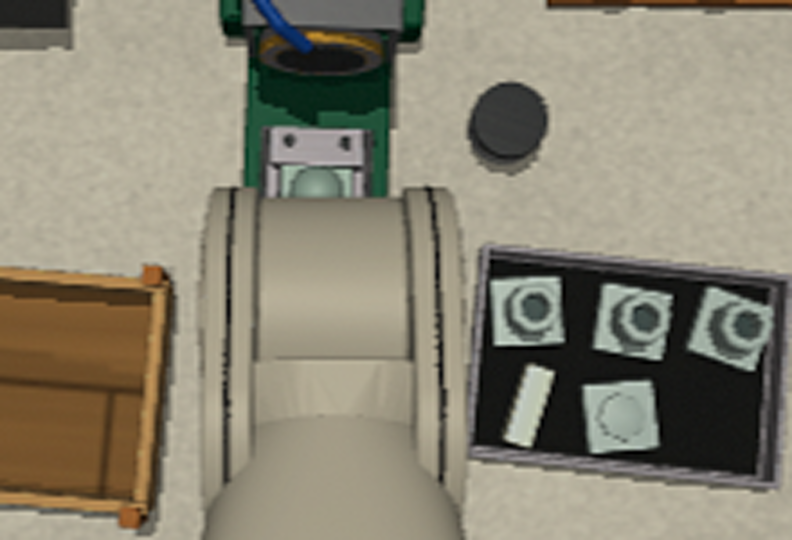

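The vise picture shows the blank between the jaws. Tray holders are at crop (533,308), (640,320) and (745,325), and nothing has moved. I start with the holder nearest the vise.

Call:
{"op": "send_rows", "data": {"motion": [[-0.045,0.013,0,-8,0.055],[-0.09,0.026,0,-16,0.055],[-0.135,0.039,0,-24,0.055],[-0.175,0.051,0,-32,0.055],[-0.179,0.0523,0,-40,0.055]]}}

```text
time_s: 28.6
ee_pos: [0.5204, -0.1771, 0.2052]
orientation: [-1.359, -2.828, -0.005]
ft_force: [-1.3, 0.2, -0.1]
grip_width: 0.0548
grip_force: 0.0
```

Call:
{"op": "send_rows", "data": {"motion": [[0,0,0,-8,0.055],[0,0,0,-16,0.055],[0,0,0,-24,0.055],[0,0,0,-32,0.055],[0,0,0,-40,0.055]]}}

```text
time_s: 29.1
ee_pos: [0.5193, -0.1724, 0.2055]
orientation: [-0.302, -3.123, -0.01]
ft_force: [-0.6, -0.5, 0.2]
grip_width: 0.0551
grip_force: 0.0
```

Call:
{"op": "send_rows", "data": {"motion": [[0,0,0,-8,0.055],[0,0,0,-12,0.055],[0,0,0.05,-12,0.055],[0,0,0.09,-12,0.055],[0,0,0.09,-12,0.055]]}}

```text
time_s: 29.6
ee_pos: [0.5145, -0.1702, 0.1103]
orientation: [0.018, -3.127, -0.016]
ft_force: [-0.6, 0.9, -0.2]
grip_width: 0.0554
grip_force: 0.0
```

Run:
```python
from h import *
go(.519,-.1725,.053,180.5)
sd=optics.camera("side"); print("side",[(np.round(atz(sd,r["position"],.003),3).tolist(),round(r["confidence"],2)) for r in spotter.place_of(sd,"holder")])
```

```text
go [-0.0053 -0.0029  0.0572] spin 0.2 yaw0 -179.35 p [ 0.5145 -0.1702  0.1103] q1,q6 [-18. -19.] t 29.6
side [([0.509, -0.324, 0.003], 0.89), ([0.517, -0.262, 0.003], 0.69), ([0.514, -0.173, 0.003], 0.55)]
```

Call:
{"op": "send_rows", "data": {"motion": [[0,0,0.03,0,0.055],[0,0,0.05,0,0.055],[0,0,0.06,0,0.055],[0,0,0.06,0,0.055],[0,0,0.06,0,0.055]]}}

```text
time_s: 30.2
ee_pos: [0.5215, -0.1722, 0.0591]
orientation: [-0.018, 3.139, 0.007]
ft_force: [0.4, 0.2, -0.0]
grip_width: 0.0548
grip_force: 0.0
```

Call:
{"op": "send_rows", "data": {"motion": [[0,0,0,0,0.03],[0,0,0,0,0.03],[0,0,0,0,0.03],[0,0,0,0,0.03],[0,0,0,0,0.03]], "newtons": 30}}

```text
time_s: 30.7
ee_pos: [0.5216, -0.1721, 0.0594]
orientation: [-0.018, 3.138, 0.007]
ft_force: [0.1, 0.5, 6.0]
grip_width: 0.038
grip_force: 30.5
```

Call:
{"op": "send_rows", "data": {"motion": [[0,0,-0.01,0,0.03],[0,0,-0.05,0,0.03],[0,0,-0.09,0,0.03],[0,0,-0.13,0,0.03],[0,0,-0.16,0,0.03]]}}

```text
time_s: 31.2
ee_pos: [0.5205, -0.1729, 0.2208]
orientation: [-0.018, 3.139, 0.007]
ft_force: [0.4, -0.3, -2.0]
grip_width: 0.0378
grip_force: 30.7
```

Run:
```python
from h import *
env.read_state(); go(.4885,.192,.215,175.8)
```

```text
go [0.0279 0.3652 0.0072] spin 4.8 yaw0 -179.36 p [ 0.5205 -0.1729  0.2208] q1,q6 [-19. -19.] t 31.2
```

Call:
{"op": "send_rows", "data": {"motion": [[0.003,0.04,0,0,0.03],[0.006,0.08,0,0,0.03],[0.009,0.12,0,0,0.03],[0.012,0.16,0,0,0.03],[0.015,0.2,0,0,0.03]]}}

```text
time_s: 31.7
ee_pos: [0.5022, 0.0285, 0.219]
orientation: [-0.017, 3.141, 0.008]
ft_force: [1.1, -0.4, -1.9]
grip_width: 0.0376
grip_force: 30.8
```

Call:
{"op": "send_rows", "data": {"motion": [[0.003,0.04,0,2,0.03],[0.006,0.08,0,4.8,0.03],[0.009,0.12,0,4.8,0.03],[0.012,0.15,0,4.8,0.03],[0.013,0.165,0,4.8,0.03]]}}

```text
time_s: 32.2
ee_pos: [0.4873, 0.1943, 0.2197]
orientation: [-0.109, -3.139, -0.009]
ft_force: [0.0, -0.2, -1.9]
grip_width: 0.0373
grip_force: 30.8
```

Call:
{"op": "send_rows", "data": {"motion": [[0,0,0.03,0,0.03],[0,0,0.07,0,0.03],[0,0,0.11,0,0.03],[0,0,0.13,0,0.03],[0,0,0.14,0,0.03]]}}

```text
time_s: 32.7
ee_pos: [0.4864, 0.1914, 0.0771]
orientation: [-0.115, -3.135, -0.004]
ft_force: [0.0, -0.3, -0.8]
grip_width: 0.0376
grip_force: 30.8
```

Call:
{"op": "send_rows", "data": {"motion": [[0,0,0.002,0,0.03],[0,0,0.004,0,0.03],[0,0,0.004,0,0.03]]}}

```text
time_s: 33.0
ee_pos: [0.4892, 0.193, 0.0767]
orientation: [0.114, 3.137, 0.01]
ft_force: [-0.3, -0.5, -2.2]
grip_width: 0.0376
grip_force: 30.8
```

Contact is expected near 0.0664.

Call:
{"op": "send_rows", "data": {"motion": [[0,0,0.002,0,0.03],[0,0,0.004,0,0.03],[0,0,0.006,0,0.03],[0,0,0.008,0,0.03],[0,0,0.008,0,0.03]]}}

```text
time_s: 33.5
ee_pos: [0.4878, 0.1927, 0.067]
orientation: [-0.114, -3.139, -0.008]
ft_force: [-0.1, -0.2, -1.9]
grip_width: 0.0376
grip_force: 30.8
```

Call:
{"op": "send_rows", "data": {"motion": [[0,0,0.001,0,0.03],[0,0,0.001,0,0.03],[0,0,0.001,0,0.03]]}}

```text
time_s: 33.8
ee_pos: [0.488, 0.1928, 0.0665]
orientation: [-0.114, -3.139, -0.008]
ft_force: [-1.1, 0.2, 0.4]
grip_width: 0.0379
grip_force: 31.0
```

Call:
{"op": "send_rows", "data": {"motion": [[0,0,0.001,0,0.03],[0,0,0.001,0,0.045],[0,0,0.001,0,0.055],[0,0,0.001,0,0.055],[0,0,0.001,0,0.055]]}}

```text
time_s: 34.3
ee_pos: [0.4882, 0.1928, 0.0653]
orientation: [-0.114, -3.139, -0.008]
ft_force: [-0.0, 0.5, 0.9]
grip_width: 0.0551
grip_force: 0.0
```

Call:
{"op": "send_rows", "data": {"motion": [[0,0,-0.02,0,0.055],[0,0,-0.06,0,0.055],[0,0,-0.1,0,0.055],[0,0,-0.14,0,0.055],[0,0,-0.14,0,0.055]]}}

```text
time_s: 34.8
ee_pos: [0.4915, 0.1934, 0.2116]
orientation: [0.113, 3.129, 0.016]
ft_force: [-0.2, 0.4, -0.2]
grip_width: 0.0545
grip_force: 0.0
```

```bash
sed -i 's/^go.*//' tray.py; echo 'go(.513,-.2565,.21,170)' >> tray.py; python3 tray.py 8
```

```text
0.7 363.0 [(array([  0.5068,  -0.3396, -20.3562]), np.float64(0.132)), (array([  0.5062,  -0.339 , -17.5849]), np.float64(0.134))]
0.66 316.0 [(array([ 0.5127, -0.2579, -6.8946]), np.float64(0.21)), (array([ 0.5131, -0.2582, -1.9689]), np.float64(0.208))]
0.54 171.0 [(array([  0.476 ,   0.1893, -26.4674]), np.float64(0.552)), (array([ 0.479 ,  0.1907, -5.734 ]), np.float64(0.554))]
0.23 2003.0 [(array([  0.39  ,   0.1823, -21.6391]), np.float64(0.801)), (array([ 0.3897,  0.189 , 16.9675]), np.float64(0.803))]
places [([0.507, -0.348, 0.003], 0.97), ([0.492, 0.183, 0.003], 0.73), ([0.515, -0.253, 0.003], 0.64)]
side [([0.509, -0.263, 0.003], 0.83), ([0.507, -0.332, 0.003], 0.63), ([0.493, 0.203, 0.003], 0.63)]
go [-0.0583 -0.4451 -0.0082] spin 5.8 yaw0 175.85 p [0.4871 0.1917 0.2037] q1,q6 [21. 25.] t 35.05
```

Call:
{"op": "send_rows", "data": {"motion": [[-0.006,-0.05,0,0,0.055],[-0.012,-0.1,0,0,0.055],[-0.018,-0.15,0,0,0.055],[-0.024,-0.195,0,0,0.055],[-0.03,-0.235,0,0,0.055]]}}

```text
time_s: 35.55
ee_pos: [0.4998, -0.0466, 0.2024]
orientation: [-0.115, -3.136, -0.008]
ft_force: [0.0, 1.3, 0.2]
grip_width: 0.0549
grip_force: 0.0
```

Call:
{"op": "send_rows", "data": {"motion": [[-0.006,-0.05,0,2,0.055],[-0.012,-0.1,0,4,0.055],[-0.018,-0.15,0,5.8,0.055],[-0.024,-0.195,0,5.8,0.055],[-0.028,-0.21,0,5.8,0.055]]}}

```text
time_s: 36.05
ee_pos: [0.5125, -0.26, 0.2008]
orientation: [-0.28, -3.126, -0.008]
ft_force: [-0.5, 0.8, -0.3]
grip_width: 0.0548
grip_force: 0.0
```

Call:
{"op": "send_rows", "data": {"motion": [[0,0,0.04,0,0.055],[0,0,0.07,0,0.055],[0,0,0.09,0,0.055],[0,0,0.09,0,0.055],[0,0,0.09,0,0.055]]}}

```text
time_s: 36.55
ee_pos: [0.5133, -0.2548, 0.1122]
orientation: [-0.271, -3.127, -0.01]
ft_force: [0.5, 0.3, -0.9]
grip_width: 0.0549
grip_force: 0.0
```

Run:
```python
from h import *
go(.513,-.257,.055,170)
sd=optics.camera("side"); print("side",[(np.round(atz(sd,r["position"],.003),3).tolist(),round(r["confidence"],2)) for r in spotter.place_of(sd,"holder")])
```

```text
go [-0.0003 -0.0026  0.0572] spin 0.1 yaw0 170.09 p [ 0.5133 -0.2548  0.1122] q1,q6 [-27. -17.] t 36.55
side [([0.511, -0.26, 0.003], 0.93), ([0.512, -0.335, 0.003], 0.85), ([0.478, 0.223, 0.003], 0.54)]
```

Call:
{"op": "send_rows", "data": {"motion": [[0,-0.002,0.03,0,0.055],[0,-0.002,0.05,0,0.055],[0,-0.002,0.06,0,0.055],[0,-0.002,0.06,0,0.055],[0,-0.002,0.06,0,0.055]]}}

```text
time_s: 37.15
ee_pos: [0.5143, -0.2575, 0.0542]
orientation: [0.272, 3.128, 0.007]
ft_force: [-0.0, 0.1, -0.3]
grip_width: 0.055
grip_force: 0.0
```

Call:
{"op": "send_rows", "data": {"motion": [[0,0,0,0,0.03],[0,0,0,0,0.03],[0,0,0,0,0.03],[0,0,0,0,0.03],[0,0,0,0,0.03]], "newtons": 30}}

```text
time_s: 37.65
ee_pos: [0.5146, -0.2575, 0.0547]
orientation: [0.272, 3.127, 0.007]
ft_force: [-0.9, 1.8, 6.3]
grip_width: 0.038
grip_force: 30.8
```

Call:
{"op": "send_rows", "data": {"motion": [[0,0,-0.01,0,0.03],[0,0,-0.05,0,0.03],[0,0,-0.09,0,0.03],[0,0,-0.13,0,0.03],[0,0,-0.17,0,0.03]]}}

```text
time_s: 38.15
ee_pos: [0.5127, -0.2579, 0.2246]
orientation: [-0.273, -3.128, -0.009]
ft_force: [-0.1, -0.5, -1.6]
grip_width: 0.0378
grip_force: 30.9
```

Run:
```python
from h import *
go(.4175,.318,.22,175.8)
```

```text
go [0.1933 0.5507 0.0079] spin -5.8 yaw0 170.04 p [ 0.5127 -0.2579  0.2246] q1,q6 [-27. -17.] t 38.15
```

Call:
{"op": "send_rows", "data": {"motion": [[0.015,0.042,0,0,0.03],[0.03,0.085,0,0,0.03],[0.045,0.128,0,0,0.03],[0.06,0.171,0,0,0.03],[0.075,0.214,0,0,0.03]]}}

```text
time_s: 38.65
ee_pos: [0.4754, -0.0328, 0.2244]
orientation: [-0.273, -3.129, -0.008]
ft_force: [1.0, 1.0, -2.0]
grip_width: 0.0376
grip_force: 31.0
```

Call:
{"op": "send_rows", "data": {"motion": [[0.015,0.042,0,0,0.03],[0.03,0.085,0,0,0.03],[0.045,0.128,0,0,0.03],[0.06,0.171,0,0,0.03],[0.075,0.214,0,0,0.03]]}}

```text
time_s: 39.15
ee_pos: [0.4386, 0.1909, 0.2257]
orientation: [-0.273, -3.129, -0.008]
ft_force: [1.3, 0.5, -2.0]
grip_width: 0.0379
grip_force: 31.0
```

Call:
{"op": "send_rows", "data": {"motion": [[0.015,0.042,0,-2,0.03],[0.03,0.085,0,-4,0.03],[0.04,0.115,0,-5.8,0.03],[0.043,0.123,0,-5.8,0.03],[0.043,0.123,0,-5.8,0.03]]}}

```text
time_s: 39.65
ee_pos: [0.4178, 0.3188, 0.2258]
orientation: [-0.11, -3.139, -0.007]
ft_force: [0.2, 0.0, -2.1]
grip_width: 0.0382
grip_force: 31.0
```

Run:
```python
from h import *
go(.4175,.318,.0617,175.8)
```

```text
go [ 1.000e-04 -1.500e-03  1.641e-01] spin 0.2 yaw0 175.98 p [0.4178 0.3188 0.2258] q1,q6 [37. 41.] t 39.65
```

Call:
{"op": "send_rows", "data": {"motion": [[0,-0.001,0.04,0,0.03],[0,-0.001,0.09,0,0.03],[0,-0.001,0.13,0,0.03],[0,-0.001,0.15,0,0.03],[0,-0.001,0.155,0,0.03]]}}

```text
time_s: 40.15
ee_pos: [0.4167, 0.3144, 0.0682]
orientation: [-0.117, -3.134, -0.0]
ft_force: [-0.6, -0.7, -2.3]
grip_width: 0.0377
grip_force: 31.0
```

Call:
{"op": "send_rows", "data": {"motion": [[0,0,0.001,0,0.03],[0,0,0.003,0,0.03],[0,0,0.005,0,0.03],[0,0,0.006,0,0.03],[0,0,0.006,0,0.03]]}}

```text
time_s: 40.65
ee_pos: [0.4187, 0.3181, 0.0657]
orientation: [0.114, 3.139, 0.009]
ft_force: [-0.1, -0.3, -1.6]
grip_width: 0.038
grip_force: 31.0
```

Call:
{"op": "send_rows", "data": {"motion": [[0,0,0.001,0,0.03],[0,0,0.001,0,0.03],[0,0,0.001,0,0.03]]}}

```text
time_s: 40.95
ee_pos: [0.4184, 0.3179, 0.064]
orientation: [-0.114, -3.139, -0.008]
ft_force: [-0.7, -0.1, -2.1]
grip_width: 0.0381
grip_force: 31.0
```

Call:
{"op": "send_rows", "data": {"motion": [[0,0,0.001,0,0.03],[0,0,0.002,0,0.03],[0,0,0.003,0,0.03],[0,0,0.003,0,0.03]]}}

```text
time_s: 41.35
ee_pos: [0.4183, 0.318, 0.0617]
orientation: [-0.114, -3.139, -0.009]
ft_force: [-1.7, -0.6, 4.6]
grip_width: 0.0377
grip_force: 31.7
```

Contact felt. I release, rise and look at the tray again.

Call:
{"op": "send_rows", "data": {"motion": [[0,0,0,0,0.045],[0,0,0,0,0.055],[0,0,0,0,0.055],[0,0,0,0,0.055]]}}

```text
time_s: 41.75
ee_pos: [0.4185, 0.3179, 0.061]
orientation: [-0.114, -3.139, -0.008]
ft_force: [0.3, -0.3, 0.7]
grip_width: 0.0548
grip_force: 0.0
```

Call:
{"op": "send_rows", "data": {"motion": [[0,0,-0.02,0,0.055],[0,0,-0.06,0,0.055],[0,0,-0.1,0,0.055],[0,0,-0.145,0,0.055],[0,0,-0.145,0,0.055]]}}

```text
time_s: 42.25
ee_pos: [0.4216, 0.3195, 0.2129]
orientation: [0.113, 3.129, 0.021]
ft_force: [0.3, 0.2, 0.4]
grip_width: 0.0549
grip_force: 0.0
```

```bash
sed -i 's/^go.*//' tray.py; echo 'go(.508,-.339,.21,161)' >> tray.py; python3 tray.py 9
```

```text
0.85 369.0 [(array([ 0.4864,  0.191 , -2.7217]), np.float64(0.061)), (array([ 0.4867,  0.1908, -1.7119]), np.float64(0.061))]
0.73 356.0 [(array([  0.5088,  -0.3389, -19.3189]), np.float64(0.144)), (array([  0.5091,  -0.3383, -23.6894]), np.float64(0.146))]
0.69 291.0 [(array([ 0.4166,  0.3149, -4.0656]), np.float64(0.292)), (array([ 0.4166,  0.3144, -5.1567]), np.float64(0.293))]
places [([0.503, -0.343, 0.003], 0.93), ([0.486, 0.184, 0.003], 0.9), ([0.413, 0.321, 0.003], 0.52), ([0.476, 0.011, 0.003], 0.44)]
side [([0.51, -0.332, 0.003], 0.77), ([0.412, 0.316, 0.003], 0.58), ([0.487, 0.201, 0.003], 0.47)]
go [-0.1377 -0.6471 -0.0081] spin 14.8 yaw0 175.85 p [0.4175 0.3164 0.2042] q1,q6 [37. 41.] t 42.5
```

Call:
{"op": "send_rows", "data": {"motion": [[-0.01,-0.048,0,0,0.055],[-0.02,-0.096,0,0,0.055],[-0.03,-0.144,0,0,0.055],[-0.04,-0.192,0,0,0.055],[-0.05,-0.24,0,0,0.055]]}}

```text
time_s: 43.0
ee_pos: [0.4498, 0.0722, 0.203]
orientation: [-0.113, -3.136, -0.007]
ft_force: [1.5, 0.1, -0.3]
grip_width: 0.0547
grip_force: 0.0
```

Call:
{"op": "send_rows", "data": {"motion": [[-0.01,-0.048,0,0,0.055],[-0.02,-0.096,0,0,0.055],[-0.03,-0.144,0,0,0.055],[-0.04,-0.192,0,0,0.055],[-0.05,-0.24,0,0,0.055]]}}

```text
time_s: 43.5
ee_pos: [0.4823, -0.1706, 0.2016]
orientation: [-0.114, -3.136, -0.01]
ft_force: [1.4, 0.4, 0.3]
grip_width: 0.0552
grip_force: 0.0
```

Call:
{"op": "send_rows", "data": {"motion": [[-0.01,-0.048,0,5,0.055],[-0.02,-0.096,0,10,0.055],[-0.03,-0.144,0,14.8,0.055],[-0.038,-0.166,0,14.8,0.055],[-0.038,-0.166,0,14.8,0.055]]}}

```text
time_s: 44.0
ee_pos: [0.5085, -0.3402, 0.1995]
orientation: [-0.523, -3.094, -0.01]
ft_force: [0.7, -0.0, -0.2]
grip_width: 0.0551
grip_force: 0.0
```

Call:
{"op": "send_rows", "data": {"motion": [[0,0,0.04,0,0.055],[0,0,0.07,0,0.055],[0,0,0.09,0,0.055],[0,0,0.09,0,0.055],[0,0,0.09,0,0.055]]}}

```text
time_s: 44.5
ee_pos: [0.5088, -0.3355, 0.1118]
orientation: [-0.515, -3.096, -0.01]
ft_force: [0.5, -0.2, 1.1]
grip_width: 0.0553
grip_force: 0.0
```

Run:
```python
from h import *
go(.509,-.338,.056,161)
sd=optics.camera("side"); print("side",[(np.round(atz(sd,r["position"],.003),3).tolist(),round(r["confidence"],2)) for r in spotter.place_of(sd,"holder")])
```

```text
go [-0.0012 -0.0026  0.0558] spin 0.1 yaw0 161.11 p [ 0.5088 -0.3355  0.1118] q1,q6 [-34. -15.] t 44.5
side [([0.508, -0.332, 0.003], 0.63), ([0.419, 0.356, 0.003], 0.6), ([0.487, 0.226, 0.003], 0.53)]
```

Call:
{"op": "send_rows", "data": {"motion": [[0,-0.002,0.03,0,0.055],[0,-0.002,0.05,0,0.055],[0,-0.002,0.058,0,0.055],[0,-0.002,0.058,0,0.055],[0,-0.002,0.058,0,0.055]]}}

```text
time_s: 45.1
ee_pos: [0.5096, -0.3388, 0.056]
orientation: [0.517, 3.097, 0.007]
ft_force: [-0.0, 0.6, 0.4]
grip_width: 0.0551
grip_force: 0.0
```

Call:
{"op": "send_rows", "data": {"motion": [[0,0,0,0,0.03],[0,0,0,0,0.03],[0,0,0,0,0.03],[0,0,0,0,0.03],[0,0,0,0,0.03]], "newtons": 30}}

```text
time_s: 45.6
ee_pos: [0.5098, -0.3389, 0.0565]
orientation: [0.517, 3.096, 0.006]
ft_force: [-0.4, 0.5, 6.0]
grip_width: 0.0377
grip_force: 30.7
```

Call:
{"op": "send_rows", "data": {"motion": [[0,0,-0.01,0,0.03],[0,0,-0.05,0,0.03],[0,0,-0.09,0,0.03],[0,0,-0.13,0,0.03],[0,0,-0.17,0,0.03]]}}

```text
time_s: 46.1
ee_pos: [0.508, -0.3389, 0.2262]
orientation: [-0.517, -3.097, -0.009]
ft_force: [0.0, -1.1, -2.6]
grip_width: 0.0382
grip_force: 30.6
```

Run:
```python
from h import *
go(.409,.198,.22,175.8)
```

```text
go [0.268  0.4756 0.0093] spin -14.8 yaw0 161.05 p [ 0.508  -0.3389  0.2262] q1,q6 [-34. -15.] t 46.1
```

Call:
{"op": "send_rows", "data": {"motion": [[0.022,0.039,0,0,0.03],[0.044,0.078,0,0,0.03],[0.066,0.117,0,0,0.03],[0.088,0.156,0,0,0.03],[0.11,0.195,0,0,0.03]]}}

```text
time_s: 46.6
ee_pos: [0.4668, -0.1175, 0.2259]
orientation: [-0.518, -3.097, -0.008]
ft_force: [0.5, -0.3, -1.3]
grip_width: 0.038
grip_force: 30.8
```

Call:
{"op": "send_rows", "data": {"motion": [[0.022,0.039,0,0,0.03],[0.044,0.078,0,0,0.03],[0.066,0.117,0,0,0.03],[0.088,0.156,0,0,0.03],[0.11,0.195,0,0,0.03]]}}

```text
time_s: 47.1
ee_pos: [0.4262, 0.1026, 0.2273]
orientation: [-0.518, -3.098, -0.008]
ft_force: [1.5, 0.5, -2.0]
grip_width: 0.0378
grip_force: 30.8
```

Call:
{"op": "send_rows", "data": {"motion": [[0.022,0.039,0,-5,0.03],[0.04,0.07,0,-10,0.03],[0.048,0.085,0,-14.8,0.03],[0.048,0.085,0,-14.8,0.03],[0.048,0.085,0,-14.8,0.03]]}}

```text
time_s: 47.6
ee_pos: [0.409, 0.1969, 0.2274]
orientation: [-0.114, -3.139, -0.007]
ft_force: [0.3, -0.6, -2.3]
grip_width: 0.0377
grip_force: 30.8
```

Run:
```python
from h import *
go(.409,.198,.0635,175.8)
```

```text
go [0.     0.0004 0.1639] spin 0.0 yaw0 175.83 p [0.409  0.1969 0.2274] q1,q6 [26. 30.] t 47.6
```

Call:
{"op": "send_rows", "data": {"motion": [[0,0,0.04,0,0.03],[0,0,0.09,0,0.03],[0,0,0.13,0,0.03],[0,0,0.15,0,0.03],[0,0,0.155,0,0.03]]}}

```text
time_s: 48.1
ee_pos: [0.4075, 0.1954, 0.0699]
orientation: [-0.119, -3.134, -0.003]
ft_force: [0.1, -0.9, -2.0]
grip_width: 0.0376
grip_force: 30.8
```

Call:
{"op": "send_rows", "data": {"motion": [[0,0,0.001,0,0.03],[0,0,0.003,0,0.03],[0,0,0.005,0,0.03],[0,0,0.007,0,0.03],[0,0,0.007,0,0.03]]}}

```text
time_s: 48.6
ee_pos: [0.4097, 0.1981, 0.0658]
orientation: [0.114, 3.139, 0.009]
ft_force: [-0.4, 0.1, -1.7]
grip_width: 0.0379
grip_force: 30.8
```

Call:
{"op": "send_rows", "data": {"motion": [[0,0,0.001,0,0.03],[0,0,0.001,0,0.03],[0,0,0.001,0,0.03]]}}

```text
time_s: 48.9
ee_pos: [0.4094, 0.198, 0.0644]
orientation: [-0.114, -3.139, -0.008]
ft_force: [1.4, 0.5, -3.1]
grip_width: 0.038
grip_force: 30.8
```

Call:
{"op": "send_rows", "data": {"motion": [[0,0,0.001,0,0.03],[0,0,0.002,0,0.03],[0,0,0.002,0,0.03],[0,0,0.002,0,0.03]]}}

```text
time_s: 49.3
ee_pos: [0.4095, 0.1981, 0.0634]
orientation: [0.114, 3.139, 0.009]
ft_force: [-2.9, -0.1, 8.0]
grip_width: 0.0379
grip_force: 31.8
```

Call:
{"op": "send_rows", "data": {"motion": [[0,0,-0.001,0,0.045],[0,0,-0.001,0,0.055],[0,0,-0.001,0,0.055],[0,0,-0.001,0,0.055]]}}

```text
time_s: 49.7
ee_pos: [0.4095, 0.198, 0.0633]
orientation: [-0.114, -3.139, -0.008]
ft_force: [-0.7, -1.0, 0.9]
grip_width: 0.0547
grip_force: 0.0
```

Call:
{"op": "send_rows", "data": {"motion": [[0,0,-0.02,0,0.055],[0,0,-0.06,0,0.055],[0,0,-0.1,0,0.055],[0,0,-0.15,0,0.055],[0,0,-0.18,0,0.055]]}}

```text
time_s: 50.2
ee_pos: [0.4104, 0.1974, 0.247]
orientation: [0.114, 3.136, 0.012]
ft_force: [0.8, 0.3, -0.4]
grip_width: 0.0552
grip_force: 0.0
```

Call:
{"op": "send_rows", "data": {"motion": [[0.011,-0.045,0,0,0.055],[0.022,-0.09,0,0,0.055],[0.033,-0.135,0,0,0.055],[0.044,-0.18,0,0,0.055],[0.055,-0.225,0,0,0.055]]}}

```text
time_s: 50.7
ee_pos: [0.3374, -0.0247, 0.2422]
orientation: [0.112, 3.139, 0.008]
ft_force: [0.3, -0.3, -0.2]
grip_width: 0.0552
grip_force: 0.0
```

Call:
{"op": "send_rows", "data": {"motion": [[0.011,-0.045,0,0,0.055],[0.022,-0.09,0,0,0.055],[0.033,-0.135,0,0,0.055],[0.044,-0.18,0,0,0.055],[0.055,-0.225,0,0,0.055]]}}

```text
time_s: 51.2
ee_pos: [0.2661, -0.2455, 0.2412]
orientation: [0.114, 3.139, 0.008]
ft_force: [2.4, -0.5, 0.6]
grip_width: 0.0554
grip_force: 0.0
```

Call:
{"op": "send_rows", "data": {"motion": [[0.011,-0.045,0,0,0.055],[0.022,-0.09,0,0,0.055],[0.033,-0.135,0,0,0.055],[0.042,-0.18,0,0,0.055],[0.042,-0.2,0,0,0.055]]}}

```text
time_s: 51.7
ee_pos: [0.2091, -0.4436, 0.2395]
orientation: [-0.12, -3.139, -0.007]
ft_force: [0.7, 1.4, 0.1]
grip_width: 0.0548
grip_force: 0.0
```

Run:
```python
from h import *
t=optics.camera("top"); sd=optics.camera("side")
cv2.imwrite("pics/top10.png",t["color"]); cv2.imwrite("pics/side10.png",sd["color"])
a=cv2.resize(t["color"][120:270,120:420],(800,400),interpolation=cv2.INTER_CUBIC); cv2.imwrite("pics/f1.png",a)
b=cv2.resize(sd["color"][130:260,170:330],(738,600),interpolation=cv2.INTER_CUBIC); cv2.imwrite("pics/f2.png",b)
c=t["color"].astype(int); print([(r,np.r_[250:286][np.abs(np.diff(c[r,250:287,2]-c[r,250:287,1]))>8].tolist()) for r in(170,174,178,181)])
for r in (162,170,174,178,181,186): print(r,(c[r,250:286,2]-c[r,250:286,1]).tolist())
go(.4,.0,.2)
```

```text
[(170, [250, 251, 252, 257, 277, 282, 283]), (174, [250, 251, 256, 257, 276, 277, 282, 283]), (178, [250, 251, 256, 257, 276, 277, 282, 283]), (181, [250, 251, 256, 257, 276, 277, 282, 283])]
162 [-51, -46, -14, 1, 2, 2, 4, 5, 5, 6, 6, 6, 7, 6, 5, 5, 6, 4, 6, 7, 6, 6, 7, 7, 7, 6, 6, 7, 6, 2, 3, 3, 1, -21, -51, -49]
170 [-52, -39, -10, -1, 4, 8, 7, 2, -15, -20, -17, -16, -18, -19, -19, -19, -20, -20, -20, -19, -19, -19, -18, -17, -14, -17, -20, -14, 5, 7, 6, 1, -1, -30, -52, -49]
174 [-49, -33, -5, 1, 6, 8, 7, -2, -18, -20, -15, -16, -18, -19, -19, -20, -21, -20, -21, -21, -21, -20, -19, -17, -14, -16, -22, -13, 6, 7, 4, 0, -1, -30, -51, -51]
178 [-50, -33, -5, 3, 6, 8, 7, -8, -18, -21, -18, -12, -10, -13, -15, -17, -18, -18, -18, -18, -17, -16, -13, -11, -11, -18, -22, -11, 6, 7, 6, 1, -4, -34, -50, -50]
181 [-51, -22, 1, 2, 5, 8, 6, -8, -18, -20, -20, -20, -17, -12, -10, -8, -9, -10, -9, -9, -9, -11, -13, -13, -18, -21, -21, -10, 7, 8, 5, 0, -1, -38, -50, -50]
186 [-47, -14, 0, 2, 4, 5, 8, 7, 8, 7, 7, 7, 8, 8, 7, 7, 8, 7, 7, 8, 7, 8, 8, 7, 7, 5, 3, 2, 3, 3, 1, 0, -3, -41, -51, -50]
go [-0.1559  0.4557  0.0415] spin 0 yaw0 175.65 p [ 0.21   -0.4427  0.2391] q1,q6 [-65. -60.] t 51.8
```

View pics/f1.png

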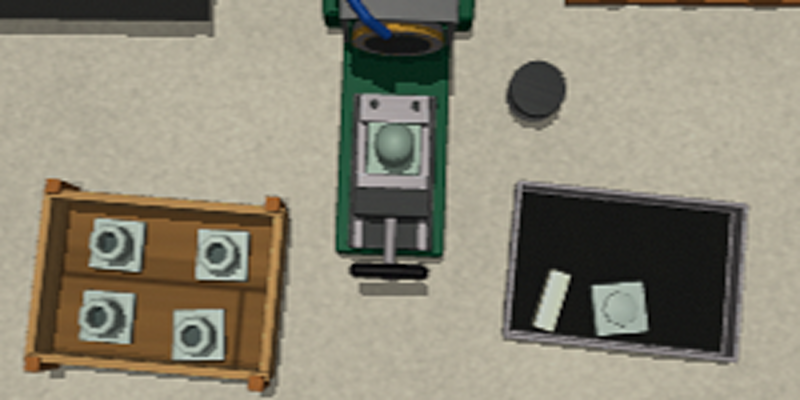

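View pics/f2.png

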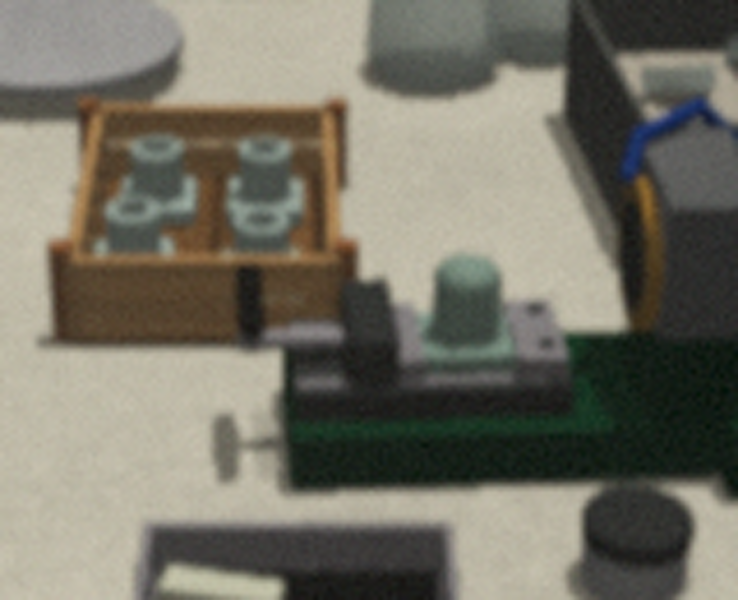

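The top view shows four holders upright in the tote and the blank clamped between the jaws. The tray holds only the stick and the broken foot, and the tin has not moved. The side view agrees.

```bash
python3 -c "
from workcell import sign_off
print(sign_off())"
```

```text
the job is handed in; nothing more can be done
None
```

The job is handed in: the blank is clamped square between the jaws, centred to about 1–2 mm by camera, and all four finished holders (the vise one plus three from the tray) stand upright in the tote; the broken foot, stick and tin were left alone.

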